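# Put the parts-sorting kit away

## Task

Put the sorting kit away. Take the sieves out of the plywood rack and hang them by the eyes of their handles on the one hook of the steel stand, mesh sides towards its post, largest first and so on down to the smallest, each let go of there before the next, and each smaller one pushed far enough along the hook that the back of its pan sits inside the front of the next larger one; and stand all the jars upright on the floor of the white tray. The sieves and the jars present vary; leave the small carton, the handheld computer and the masking tape alone.

Things in the scene. Friction and masses are not known exactly. Their poses are not given: they have to be found in the camera images.
- hook_stand: Fixed steel stand with one hook. Origin on the bench under the middle of its 18 mm square post, 242 mm tall; z up; the hook bar points along -x. Bar: level, flat, 14 mm wide (y), 6 mm thick, top face at z = 210 mm, from the post's face (x = -9 mm) to an upturned tip (x = -138 to -132 mm). Base plate 8 mm thick, x = -110 to +25 mm, y = -55 to +55 mm.
- hook_tip (a point): Top middle of the hook's upturned tip, 12 mm above the bar's top face, axes as hook_stand.
- rack: Fixed plywood rack, 216 x 110 mm (x, y), floor's top face at z = 8 mm; three slots side by side along x, centred at x = -70, 0, +70 mm, each 39 mm wide between walls that rise to z = 55 mm. The sieves start upright in the slots, one each, in any order, square to the rack. Origin under its centre, on the bench.
- tray: Fixed white open tray, 244 x 264 x 52 mm (x, y, z) outside, flat floor 3 mm above the bench, walls 3 mm thick. Origin under its centre, on the bench.
- sieve_large: The large sieve (None if absent), about 180 g: upright rectangular steel pan 140 mm wide (y), 130 mm tall (z), 36 mm deep (x = -18 to +18 mm), walls 2.5 mm, open towards -x, mesh near +x; upright black handle above it in the plane x = 0, 221 mm tall over all. Origin: middle of the pan's underside. Eye tops lie 112 mm above the pan's middle on all sieves, so they hang on one axis.
- large_eye (a point): Middle of the top edge of the large sieve's eye (rests on the hook), 177 mm above its origin, same axes. Eye: 36 mm wide (y), 34 mm high (down from here), open along x; frame 8 mm thick (x), 50 mm wide; its top strip is 20 mm thick (x = -10 to +10 mm), 10 mm high. Above it the grip tab, 24 mm wide (y), 10 mm thick, 10 to 44 mm above this point: pinch it from above across y.
- sieve_medium: The medium sieve (None if absent), about 140 g: upright rectangular steel pan 110 mm wide (y), 100 mm tall (z), 36 mm deep (x = -18 to +18 mm), walls 2.5 mm, open towards -x, mesh near +x; upright black handle above it in the plane x = 0, 206 mm tall over all. Origin: middle of the pan's underside. Eye tops lie 112 mm above the pan's middle on all sieves, so they hang on one axis.
- medium_eye (a point): Middle of the top edge of the medium sieve's eye (rests on the hook), 162 mm above its origin, same axes. Eye: 36 mm wide (y), 34 mm high (down from here), open along x; frame 8 mm thick (x), 50 mm wide; its top strip is 20 mm thick (x = -10 to +10 mm), 10 mm high. Above it the grip tab, 24 mm wide (y), 10 mm thick, 10 to 44 mm above this point: pinch it from above across y.
- sieve_small: The small sieve (None if absent), about 100 g: upright rectangular steel pan 80 mm wide (y), 70 mm tall (z), 36 mm deep (x = -18 to +18 mm), walls 2.5 mm, open towards -x, mesh near +x; upright black handle above it in the plane x = 0, 191 mm tall over all. Origin: middle of the pan's underside. Eye tops lie 112 mm above the pan's middle on all sieves, so they hang on one axis.
- small_eye (a point): Middle of the top edge of the small sieve's eye (rests on the hook), 147 mm above its origin, same axes. Eye: 36 mm wide (y), 34 mm high (down from here), open along x; frame 8 mm thick (x), 50 mm wide; its top strip is 20 mm thick (x = -10 to +10 mm), 10 mm high. Above it the grip tab, 24 mm wide (y), 10 mm thick, 10 to 44 mm above this point: pinch it from above across y.
- jar_1: A squat round jar, grey with a metal screw lid, closed, 60 mm in diameter and 53 mm tall, bottom-heavy, about 200 g; origin at the centre of its underside, z up its axis. None if absent.
- jar_2: A squat round jar, grey with a metal screw lid, closed, 60 mm in diameter and 53 mm tall, bottom-heavy, about 200 g; origin at the centre of its underside, z up its axis. None if absent.
- jar_3: A squat round jar, grey with a metal screw lid, closed, 60 mm in diameter and 53 mm tall, bottom-heavy, about 200 g; origin at the centre of its underside, z up its axis. None if absent.
- carton: Bystander: small brown carton, 63 x 74 x 93 mm, standing behind the work; origin under its centre.
- handheld: Bystander: handheld mobile computer, 174 x 86 x 24 mm, lying flat; origin under its centre.
- tape: Bystander: roll of masking tape, 103 mm in diameter, 25 mm high, lying flat; origin under its centre.
Mind the look-alikes: they are no part of the job. What is shaped like the sieve_medium but red is not meant.

How it is judged:
By the outcome, as a careful person would: the job done as asked, in the order asked, and still so for the second after the job is handed in, with the robot touching nothing.
Of sieve_large, sieve_medium, sieve_small only 2 to 3 are there at a start; the rules pass over those that are not, and their reading is None.
Of jar_1, jar_2, jar_3 only 2 to 3 are there at a start; the rules pass over those that are not, and their reading is None.
At some moment in a run one of jar_1, jar_2, jar_3 may be knocked a few centimetres aside while the robot is not near it.
It also fails if it takes over 210 s, if anything falls off the work surface, if the arm or the gripper's body presses on something with over 40 N, if the wrist force passes 120 N, or if a joint passes its speed limit or range.

## Robot

A 6-joint arm with a two-finger parallel gripper is mounted at the origin on a cart in front of the work surface, level with it; the furniture and walls round the work are solid. World frame = base frame: x ahead of the robot, y to its left, z up, the work surface at z = 0. Lengths are in m, angles in rad, forces in N, time in s.
With the tool pointing down it reaches from about 0.35 to 0.975 m from the base axis. Payload 4.9 kg.
Tool frame: the origin (TCP) lies at the very end of the fingers, on their centre line; the grasp point (between the pads) lies 19 mm behind it (ctrl.grasp_offset is the distance from the TCP to the grasp point, in m); z points along the fingers, y is the line along which they close (so a half turn about z gives the same grasp; the last joint's range is limited). The gripper opens to 85 mm and grips with 20 to 120 N. Pads are 22 mm wide; open, the fingers measure 114 mm over their backs; the gripper's body (76 mm by 85 mm) begins 54 mm behind the grasp point. The pads swing forward as they close: fully open they stand 13 mm farther back than shut.
Start: joints at [0.987, 0.053, 1.613, -0, 1.476, -0.119], TCP at [0.28, 0.559, 0.231] pointing down, gripper open.
Joint ranges: [-3.01, 3.01], [-1.01, 2.22], [0.06, 2.58], [-1.02, 4.17], [0.09, 2.62], [-3.14, 3.14]. Speed limits (rad/s): [2.57, 2.57, 3.14, 3.14, 3.14, 3.14].

## Interface

Orientations are given as a rotation vector (axis times angle).
In Python, from station import ctrl, optics gives the robot as it stands.
- The arm moves only by the shell command python3 -m handwheel 'ROWS' [OPENING] [FORCE]. ROWS is JSON, a list of rows, each an object of numbers: "tx", "ty", "tz": the shift along the tool's x, y, z in mm; "roll": the turn about the tool's z in rad. A call has 1 to 12 rows; each row shifts and turns the commanded pose from where the row before left it, along the tool's axes as they then stand; what a row does not reach is not made up. A row lasts 1/12 s, in which the tool goes at most 41.7 mm and 7.16 degrees, less where a joint would pass 70% of its speed; a pose out of reach is approached as far as the arm can. A call with a gripper value outside its range is refused whole. OPENING is the finger opening in mm, from 0 to 85.4, set as the call begins (- or left out, the last holds). The fingers move at their own pace and stop on an object; FORCE is the grip in N (left out, the last holds). Time passes only in rows, so rows that do not move let the fingers close. It gives the time, the measured TCP pose, the force, the opening and the grip force at its end, in the units of the state.
- ctrl.get_obs(): the state, without advancing time (a new reading comes with each control period).
- optics.get_image(name): name is "side" or "top" or "wrist"; returns (picture, depth): 420x560x3 uint8, red, green, blue; 420x560 float32, m along the optical axis (not along the pixel's ray), 0 where there is no reading.
- optics.camera_params(name): a dict with "mtx" (3x3 intrinsics, pixels), "extrinsics" (4x4, takes a point from camera to world coordinates); the wrist camera has in their place "tool_from_camera" (4x4, takes a point from camera to tool coordinates, whose origin is the TCP and whose axes are the flange's). Camera axes: x right, y down, z forward; pixel columns grow to the right and rows downward; lengths in m; the calibration is good to about 2 mm. The wrist camera is an equidistant fisheye: a pixel r from the principal point sees the ray r / f radians off the axis. A picture is of the moment at which its call begins: read the wrist's pose just before it. camera_params takes no time and is no camera call.
- ctrl.finish_job(): hands the job in; it is judged then, once.
The state is a dict: "t": time; "q": joint angles; "dq": joint speeds; "effort": joint torques, N m; "tool_pos": TCP position; "tool_rot": TCP orientation; "contact_force": force on the tool from outside, world axes, zero at the start; "wrist_torque": the same for the moment, N m; "opening": finger opening in m; "grip_force": force on a finger pad.
Only numpy, scipy, OpenCV 4.12 (cv2) and the standard library are available. Lean on these libraries where they do the work, as an engineer would, in place of code of your own. Each camera call takes 0.05 s, during which the arm holds its last target. There are 200 camera calls.

## Working session

There is one attempt and no reset: what is moved stays moved. The work goes in short steps, Python scripts to look and compute and a shell command to move; the robot and the scene stay as the last step left them, time stands still between calls to the robot, and variables do not carry over. Pictures are saved under pics/ and viewed, at most 14 in all, crops included, and the job is handed in when it is done.

```bash
ls; mkdir -p pics
python3 - <<'E'
from station import ctrl, optics
import cv2,numpy as np
print(ctrl.get_obs(), ctrl.grasp_offset)
for n in("side","top","wrist"):
    im,d=optics.get_image(n); cv2.imwrite(f"pics/{n}0.png",im[:,:,::-1]); np.save(f"pics/{n}0.npy",d)
    p=optics.camera_params(n); print(n,{k:np.round(v,4).tolist() if not isinstance(v,str) else v for k,v in p.items()})
E
```

```text
pics
{'t': 0.0, 'q': array([ 9.86988761e-01,  5.33446163e-02,  1.61433083e+00,  2.38949735e-05,
        1.47599561e+00, -1.18978931e-01]), 'dq': array([ 0.00123089,  0.00026705,  0.00064086,  0.00159546,  0.00040442,
       -0.00094238]), 'effort': array([-7.95595952e-04, -3.93698359e+01, -3.70166624e+01, -1.85598788e-04,
        7.44982157e-03,  1.26256072e-06]), 'tool_pos': array([0.27979688, 0.55816047, 0.23004861]), 'tool_rot': array([-7.23428718e-01, -3.05640495e+00,  3.05167259e-03]), 'contact_force': array([-0.35463495, -0.00359541, -0.27343958]), 'wrist_torque': array([-0.00391049,  0.00395922,  0.03652254]), 'grip_force': 0.0, 'opening': 0.08525783261566705} 0.0187
side {'mtx': [[472.4595, 0.0, 280.1254], [0.0, 472.4595, 205.8077], [0.0, 0.0, 1.0]], 'extrinsics': [[0.4671, -0.6413, 0.6087, -0.4809], [-0.8841, -0.3285, 0.3324, -0.5824], [-0.0132, -0.6934, -0.7205, 1.3738], [0.0, 0.0, 0.0, 1.0]]}
top {'mtx': [[495.7534, 0.0, 271.9858], [0.0, 495.7534, 216.6819], [0.0, 0.0, 1.0]], 'extrinsics': [[0.0056, -0.981, 0.194, 0.1326], [-1.0, -0.0046, 0.0054, -0.0113], [-0.0044, -0.194, -0.981, 2.1722], [0.0, 0.0, 0.0, 1.0]]}
wrist {'mtx': [[325.1923, 0.0, 279.9555], [0.0, 325.1923, 201.5333], [0.0, 0.0, 1.0]], 'tool_from_camera': [[0.0004, -0.9504, -0.3111, 0.08], [1.0, 0.0003, 0.0003, 0.0011], [-0.0002, -0.3111, 0.9504, -0.1424], [0.0, 0.0, 0.0, 1.0]]}
```

View pics/side0.png

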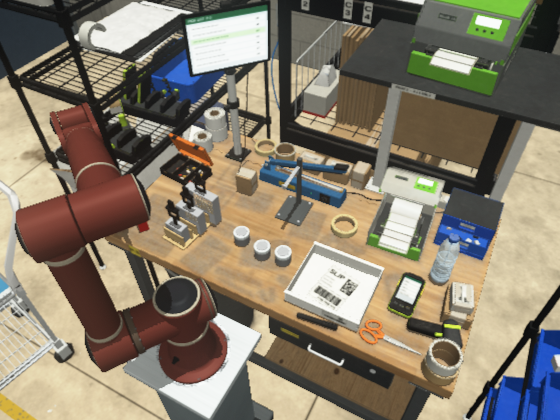

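View pics/top0.png

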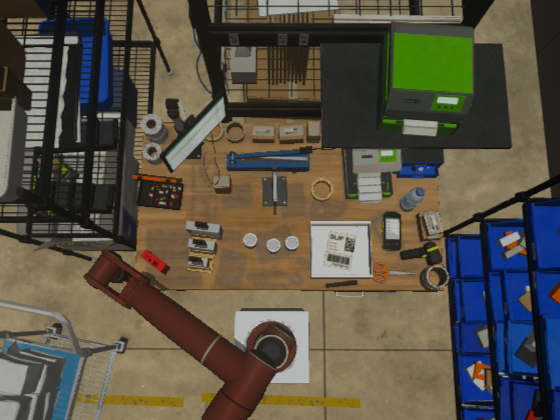

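Run:
```python
import cv2,numpy as np
t=cv2.imread("pics/top0.png"); s=cv2.imread("pics/side0.png")
a=cv2.resize(t[160:290,130:330],None,fx=4,fy=4,interpolation=cv2.INTER_CUBIC)
cv2.imwrite("pics/topc.png",a)
b=cv2.resize(s[150:270,150:330],None,fx=4.4,fy=4.4,interpolation=cv2.INTER_CUBIC)
cv2.imwrite("pics/sidec.png",b)
```

```text
(no output)
```

View pics/topc.png

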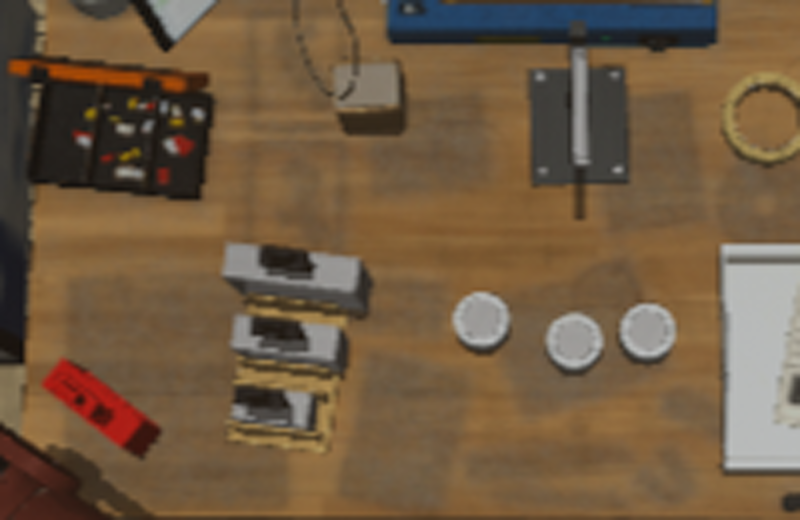

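View pics/sidec.png

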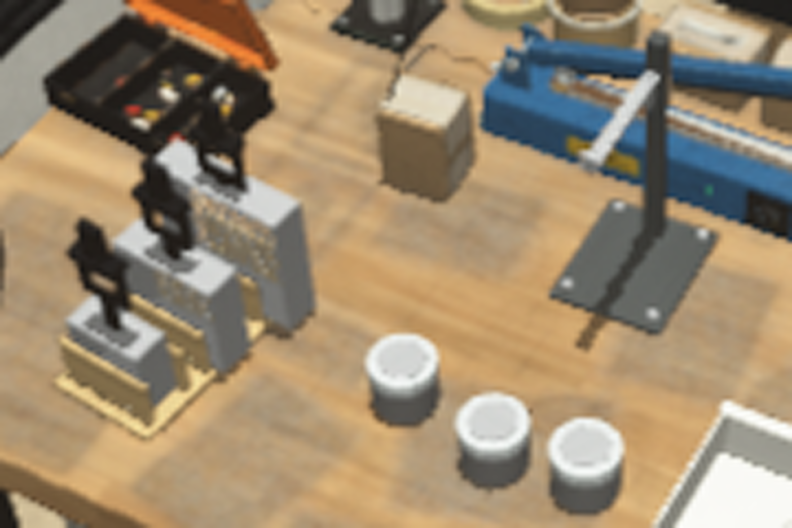

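```bash
cat > h.py <<'E'
from station import ctrl, optics
import cv2,numpy as np
from scipy.spatial.transform import Rotation as R
def tool():
    o=ctrl.get_obs(); T=np.eye(4); T[:3,:3]=R.from_rotvec(o["tool_rot"]).as_matrix(); T[:3,3]=o["tool_pos"]; return T
def grab(n):
    T=tool(); im,d=optics.get_image(n); p=optics.camera_params(n); K=p["mtx"]
    v,u=np.mgrid[:420,:560]; x=(u-K[0,2])/K[0,0]; y=(v-K[1,2])/K[1,1]
    if n=="wrist":
        E=T@p["tool_from_camera"]; r=np.hypot(x,y)+1e-9; s=np.tan(r)/r; x=x*s; y=y*s
    else: E=p["extrinsics"]
    ray=np.dstack([x,y,np.ones_like(x)])@E[:3,:3].T
    P=ray*d[...,None]+E[:3,3]; P[d==0]=np.nan
    return im,P,ray,E[:3,3]
def plane(ray,c,z): return c+ray*((z-c[2])/ray[...,2])[...,None]
E
python3 - <<'E'
from h import *
print(np.round(tool(),3))
for n in("top","side"):
    im,P,ray,c=grab(n); np.save(f"pics/P_{n}.npy",P); 
    z=P[...,2]
    # height map objects above bench
    m=((z>.015)&(z<.3)&(P[...,0]>.2)&(P[...,0]<.95)&(abs(P[...,1])<.65)).astype(np.uint8)
    k,l,s,_=cv2.connectedComponentsWithStats(m)
    print(n,"bench z",np.nanmedian(z[(abs(P[...,0]-.5)<.1)&(abs(P[...,1])<.1)]))
    for i in range(1,k):
        if s[i,4]>30:
            q=P[l==i]; print(s[i], np.round(np.percentile(q,2,axis=0),3),np.round(np.percentile(q,98,axis=0),3), np.median(im[l==i],axis=0))
im,P,ray,c=grab("wrist")
cv2.imwrite("pics/w1.png",im[:,:,::-1])
E
```

```text
[[-0.894  0.448 -0.001  0.28 ]
 [ 0.448  0.894 -0.001  0.558]
 [ 0.    -0.002 -1.     0.23 ]
 [ 0.     0.     0.     1.   ]]
top bench z 0.0021110467833276303
[140 123  29  41 674] [0.804 0.486 0.021] [0.948 0.576 0.137] [108. 103.  89.]
[173 125  11  12  45] [0.837 0.36  0.243] [0.888 0.406 0.299] [54. 50. 43.]
[306 127  15  16 204] [ 0.906 -0.211  0.019] [ 0.948 -0.15   0.105] [105.   89.5  65. ]
[250 129  25  14 268] [ 0.905 -0.002  0.019] [0.948 0.092 0.07 ] [122. 104.  79.]
[278 129  26  16 319] [ 0.901 -0.132  0.02 ] [ 0.948 -0.025  0.074] [122.  98.  69.]
[224 130  21  13  95] [0.904 0.129 0.017] [0.949 0.218 0.059] [108.  94.  70.]
[212 133  11   9  35] [0.912 0.231 0.016] [0.947 0.274 0.036] [133. 114.  73.]
[ 225  146   88   58 1779] [ 0.621 -0.155  0.019] [0.833 0.199 0.219] [38. 64. 87.]
[187 148  13  11  40] [0.828 0.337 0.015] [0.873 0.385 0.032] [39. 36. 31.]
[ 341  148   86   55 3184] [ 0.626 -0.641  0.02 ] [ 0.823 -0.315  0.276] [104. 116. 103.]
[209 163  22  31 321] [0.669 0.188 0.019] [0.731 0.258 0.248] [123. 100.  76.]
[131 174  52  36 561] [0.594 0.404 0.016] [0
[... 1879 characters left out ...]
5 0.045] [121.  31.  26.]
[234 226  16  19 251] [0.424 0.064 0.017] [0.478 0.119 0.059] [211. 213. 211.]
[254 239  17  20 269] [ 0.402 -0.036  0.016] [0.457 0.017 0.059] [212. 213. 211.]
[ 284  241  101   89 1561] [ 0.294 -0.428  0.016] [ 0.538 -0.169  0.058] [168. 167. 156.]
[275 245  17  20 274] [ 0.412 -0.115  0.017] [ 0.466 -0.062  0.059] [212. 214. 212.]
[ 388  272   51   64 1380] [ 0.379 -0.644  0.016] [ 0.576 -0.49   0.037] [65. 68. 53.]
[443 282  11  28  79] [ 0.487 -0.65   0.018] [ 0.574 -0.641  0.091] [135. 112.  79.]
[298 312  40  16 149] [ 0.255 -0.366  0.015] [ 0.281 -0.239  0.025] [57. 55. 50.]
[423 340  11  27  73] [ 0.271 -0.65   0.018] [ 0.314 -0.643  0.101] [131. 120. 103.]
```

View pics/wrist0.png

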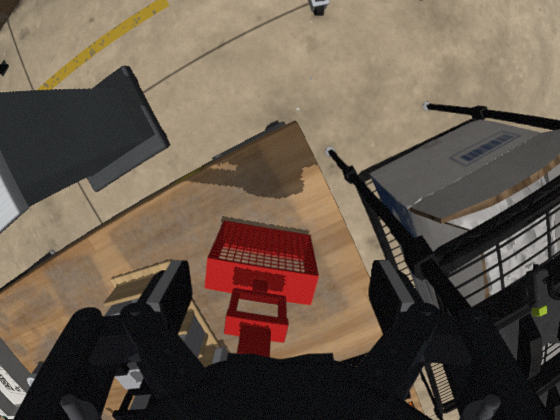

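```bash
python3 -m handwheel '[{"tz":-34,"roll":-0.116},{"tz":-34,"roll":-0.116},{"tz":-34,"roll":-0.116},{"tz":-34,"roll":-0.116},{"tz":-34}]' ; python3 -m handwheel '[{"tx":-17,"ty":-26},{"tx":-17,"ty":-26},{"tx":-17,"ty":-26},{"tx":-17,"ty":-26},{"tx":-17,"ty":-26},{"tx":-17,"ty":-26},{"tx":-17,"ty":-26},{"tx":-17,"ty":-26},{"tx":-17,"ty":-26},{"tx":-17,"ty":-26},{},{}]'
python3 - <<'E'
from h import *
print(np.round(tool(),3),ctrl.get_obs()["q"])
im,P,ray,c=grab("wrist"); cv2.imwrite("pics/w2.png",im[:,:,::-1]); np.savez("pics/w2.npz",im=im,P=P,ray=ray,c=c)
E
```

```text
[[-0.894  0.448 -0.     0.28 ]
 [ 0.448  0.894 -0.001  0.559]
 [ 0.    -0.001 -1.     0.231]
 [ 0.     0.     0.     1.   ]] [ 9.87010609e-01  5.29602422e-02  1.61336872e+00 -3.44874833e-05
  1.47598726e+00 -1.18988107e-01]$[0]: bad value
$[0]: bad value
```

View pics/w2.png

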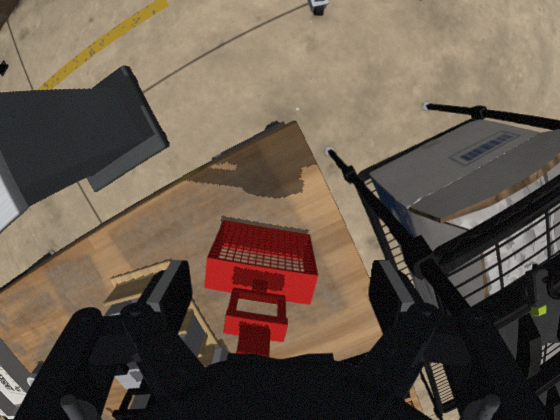

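```bash
python3 -m handwheel '[{"tx":0,"ty":0,"tz":-34,"roll":-0.116},{"tx":0,"ty":0,"tz":-34,"roll":-0.116},{"tx":0,"ty":0,"tz":-34,"roll":-0.116},{"tx":0,"ty":0,"tz":-34,"roll":-0.116},{"tx":0,"ty":0,"tz":-34,"roll":0}]'
```

```text
t: 0.77
tool_pos: [0.28, 0.5585, 0.403]
tool_rot: [-0.005, 3.142, 0.0]
contact_force: [0.2, 1.2, -0.4]
opening: 0.0851
grip_force: 0.0
```

```bash
python3 -m handwheel '[{"tx":-17,"ty":-26,"tz":0,"roll":0},{"tx":-17,"ty":-26,"tz":0,"roll":0},{"tx":-17,"ty":-26,"tz":0,"roll":0},{"tx":-17,"ty":-26,"tz":0,"roll":0},{"tx":-17,"ty":-26,"tz":0,"roll":0},{"tx":-17,"ty":-26,"tz":0,"roll":0},{"tx":-17,"ty":-26,"tz":0,"roll":0},{"tx":-17,"ty":-26,"tz":0,"roll":0},{"tx":-17,"ty":-26,"tz":0,"roll":0},{"tx":-17,"ty":-26,"tz":0,"roll":0},{"tx":0,"ty":0,"tz":0,"roll":0},{"tx":0,"ty":0,"tz":0,"roll":0}]'
python3 - <<'E'
from h import *
print(np.round(tool(),3),ctrl.get_obs()["q"])
im,P,ray,c=grab("wrist"); cv2.imwrite("pics/w3.png",im[:,:,::-1]); np.savez("pics/w3.npz",im=im,P=P,ray=ray,c=c)
E
```

```text
t: 1.77
tool_pos: [0.4505, 0.2975, 0.4012]
tool_rot: [-0.006, -3.141, -0.0]
contact_force: [-0.5, -0.1, 0.6]
opening: 0.0854
grip_force: 0.0
[[-1.     0.004 -0.     0.451]
 [ 0.004  1.     0.     0.297]
 [ 0.     0.    -1.     0.401]
 [ 0.     0.     0.     1.   ]] [ 4.45521406e-01 -1.93739805e-01  1.56950219e+00  3.20035899e-04
  1.76594070e+00 -1.12154605e+00]
```

View pics/w3.png

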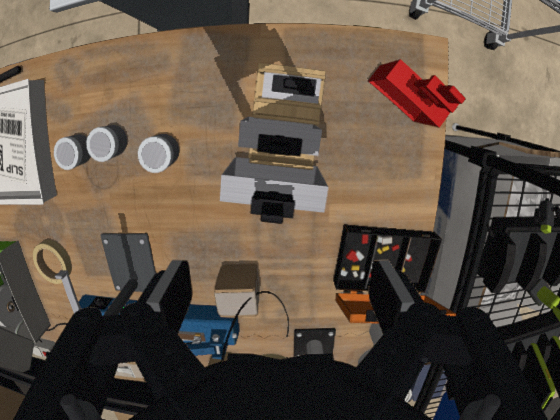

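Run:
```python
from h import *
im=np.load("pics/w3.npz")["im"]
cv2.imwrite("pics/w3c.png",cv2.resize(im[60:225,210:340,::-1],None,fx=3.6,fy=3.6,interpolation=cv2.INTER_CUBIC))
P=np.load("pics/w3.npz")["P"]
# depth along a column through each sieve, off handle
for u in(240,310):
    print(u)
    for v in range(64,216,3): print(v,np.round(P[v,u]*1000).tolist(),im[v,u].tolist(),end=" ; ")
```

```text
240
64 [311.0, 234.0, -1.0] [82, 69, 58] ; 67 [317.0, 234.0, -0.0] [84, 68, 52] ; 70 [322.0, 233.0, -1.0] [80, 69, 52] ; 73 [327.0, 234.0, -0.0] [81, 66, 51] ; 76 [332.0, 233.0, -1.0] [84, 67, 54] ; 79 [337.0, 234.0, 0.0] [119, 99, 77] ; 82 [342.0, 234.0, 1.0] [142, 118, 94] ; 85 [347.0, 233.0, -1.0] [146, 120, 96] ; 88 [352.0, 233.0, -1.0] [93, 77, 63] ; 91 [357.0, 233.0, -0.0] [87, 72, 58] ; 94 [362.0, 233.0, -1.0] [87, 69, 53] ; 97 [367.0, 233.0, -1.0] [87, 69, 53] ; 100 [372.0, 233.0, -2.0] [87, 69, 54] ; 103 [377.0, 233.0, -2.0] [89, 74, 56] ; 106 [382.0, 233.0, -2.0] [85, 69, 51] ; 109 [387.0, 232.0, -2.0] [84, 64, 47] ; 112 [392.0, 233.0, -1.0] [125, 100, 75] ; 115 [397.0, 232.0, -1.0] [151, 124, 94] ; 118 [402.0, 232.0, 0.0] [149, 123, 90] ; 121 [400.0, 246.0, 108.0] [116, 103, 92] ; 124 [404.0, 246.0, 109.0] [89, 85, 84] ; 127 [408.0, 245.0, 108.0] [91, 88, 88] ; 130 [413.0, 245.0, 107.0] [96, 96, 96] ; 133 [417.0, 245.0, 108.0] [90, 91, 93] ; 136 [421.0, 245.0, 107.0] [88, 90, 90] ; 139 [425.0, 245.0, 108.0] [92, 91, 94] ; 142 [429.0, 245.0, 108.0] [91, 92, 96] ; 145 [433.0
[... 2392 characters left out ...]
3.0] [139, 118, 85] ; 169 [479.0, 345.0, 54.0] [91, 80, 63] ; 172 [494.0, 349.0, 9.0] [91, 91, 95] ; 175 [498.0, 349.0, 12.0] [90, 88, 89] ; 178 [503.0, 349.0, 13.0] [90, 89, 91] ; 181 [509.0, 350.0, 9.0] [92, 91, 93] ; 184 [480.0, 337.0, 138.0] [107, 106, 109] ; 187 [484.0, 337.0, 139.0] [174, 172, 175] ; 190 [488.0, 338.0, 138.0] [171, 168, 173] ; 193 [492.0, 338.0, 137.0] [175, 173, 178] ; 196 [497.0, 338.0, 137.0] [165, 165, 168] ; 199 [501.0, 338.0, 137.0] [170, 169, 174] ; 202 [505.0, 338.0, 138.0] [172, 173, 176] ; 205 [509.0, 338.0, 138.0] [171, 170, 172] ; 208 [513.0, 338.0, 138.0] [169, 166, 170] ; 211 [567.0, 352.0, -1.0] [148, 125, 103] ; 214 [573.0, 352.0, -1.0] [136, 105, 76] ;
```

View pics/w3c.png

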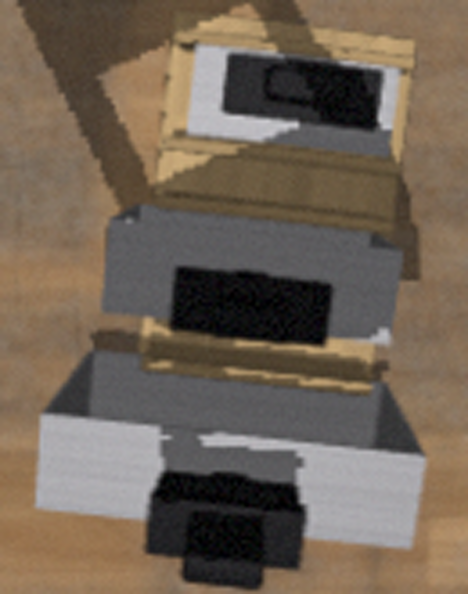

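Run:
```python
from h import *
w=np.load("pics/w3.npz"); P=w["P"]
def rect(P,lo,hi,x0,x1,y0,y1):
    m=(P[...,2]>lo)&(P[...,2]<hi)&(P[...,0]>x0)&(P[...,0]<x1)&(P[...,1]>y0)&(P[...,1]<y1)
    q=P[m]; r=cv2.minAreaRect((q[:,:2]*1000).astype(np.float32)); return len(q),np.round(r[0],1),np.round(r[1],1),round(r[2],1),np.round(np.median(q[:,2])*1000,1)
for n,a in {"large":(.132,.144,.45,.53,.2,.4),"med":(.102,.114,.38,.47,.2,.4),"small":(.072,.084,.32,.4,.2,.4)}.items(): print(n,rect(P,*a))
print("tabs", rect(P,.185,.206,.33,.385,.25,.36),rect(P,.2,.22,.39,.45,.25,.36),rect(P,.217,.236,.46,.53,.25,.36))
print("rack floor/walls", rect(P,.045,.062,.3,.56,.2,.42))
for n,Q in(("w",P),("top",np.load("pics/P_top.npy")),("side",np.load("pics/P_side.npy"))):
    for nm,a in {"bar":(.195,.218,.54,.70,-.03,.2),"tip":(.2155,.228,.53,.6,-.03,.2),"post":(.23,.252,.65,.8,-.03,.2),"base":(.004,.014,.55,.77,-.05,.2),"j1":(.045,.06,.41,.49,.06,.14),"j2":(.045,.06,.39,.47,-.035,.03),"j3":(.045,.06,.4,.48,-.12,-.05),"tray":(.045,.06,.27,.56,-.45,-.15)}.items():
        try: print(n,nm,*rect(Q,*a))
        except Exception as e: print(n,nm,"-")
```

```text
large (2221, array([492.6, 289.5]), array([139.5,  36.6]), 83.1, np.float64(137.7))
med (1524, array([425.9, 285.9]), array([ 64.5, 138.9]), 10.1, np.float64(107.7))
small (663, array([358.3, 297.6]), array([ 59.3, 119.8]), 12.4, np.float64(77.7))
tabs (206, array([354.6, 314.2]), array([24. ,  9.8]), 85.3, np.float64(198.4)) (251, array([423.2, 298. ]), array([23. , 10.5]), 82.6, np.float64(213.2)) (273, array([492.2, 289.2]), array([23.9, 10.2]), 82.6, np.float64(228.1))
rack floor/walls (1138, array([411.5, 299.9]), array([139.1, 168.8]), 82.4, np.float64(54.3))
w bar 356 [619.7 -11. ] [73.6 15.3] 1.8 209.5
w tip 43 [586.6 -11.5] [ 7.  13.2] 12.1 220.5
w post 0 [0. 0.] [0. 0.] 0.0 nan
w base 2082 [674.9  73.9] [134.1 252. ] 2.1 7.7
w j1 983 [451.2  95.6] [59.4 57.9] 0.0 52.3
w j2 828 [428.6  -5.2] [59.3 58.4] 61.1 52.1
w j3 680 [440.1 -84.7] [59.4 58.5] 88.7 52.0
w tray 687 [ 413.7 -235.5] [244.  143.1] 0.4 51.2
top bar 74 [642.1  -8.5] [114.7  12.9] 2.6 209.8
top tip 8 [587.4  -8.3] [14.9 10.8] 26.7 220.6
top post 19 [721.3  -5.7] [16.7 12.2] 0.3 238.9
top base 785 [658.7  75.3] [217.5 247.5] 0.1 7.4
top j1 121 [452.9  96.4] [56.5 54. ] 24.9 53.4
top j2 113 [429.4  -2.9] [53.9 56.5] 44.4 51.8
top j3 109 [441.1 -82.3] [52.  53.5] 89.1 52.8
top tray 348 [ 415.3 -295.6] [239.9 263.3] 0.3 52.1
side bar 93 [642.3 -12.4] [112.8  15.8] 1.0 211.2
side tip 8 [588.  -12.5] [11.9  8.2] 66.8 222.0
side post 31 [720.7 -11.2] [23.  18.5] 26.3 240.2
side base 830 [659.5  74.4] [218.1 248.5] 0.2 7.3
side j1 169 [452.2  91.8] [60.2 55.9] 31.6 53.2
side j2 183 [431.6  -5.6] [59.9 58.7] 63.7 53.3
side j3 190 [440.6 -86. ] [58.4 60.7] 75.2 53.4
side tray 666 [ 417.6 -297.2] [250.6 264.4] 0.3 52.4
  return _methods._mean(a, axis=axis, dtype=dtype,
  ret = ret.dtype.type(ret / rcount)
```

```bash
python3 -m handwheel '[{"tx":0,"ty":0,"tz":7,"roll":0.121},{"tx":0,"ty":0,"tz":7,"roll":0.121},{"tx":0,"ty":0,"tz":7,"roll":0.121},{"tx":0,"ty":0,"tz":7,"roll":0.121},{"tx":0,"ty":0,"tz":7,"roll":0.121},{"tx":0,"ty":0,"tz":7,"roll":0.121},{"tx":0,"ty":0,"tz":7,"roll":0.121},{"tx":0,"ty":0,"tz":7,"roll":0.121},{"tx":0,"ty":0,"tz":7,"roll":0.121},{"tx":0,"ty":0,"tz":7,"roll":0.121},{"tx":0,"ty":0,"tz":7,"roll":0.121},{"tx":0,"ty":0,"tz":7,"roll":0.121}]' 85 40
python3 -m handwheel '[{"tx":0,"ty":0,"tz":0,"roll":0.119},{"tx":-36,"ty":-1,"tz":0,"roll":0},{"tx":-36,"ty":-1,"tz":0,"roll":0},{"tx":-36,"ty":-1,"tz":0,"roll":0},{"tx":-36,"ty":-1,"tz":0,"roll":0},{"tx":-36,"ty":-1,"tz":0,"roll":0},{"tx":-36,"ty":-1,"tz":0,"roll":0},{"tx":-36,"ty":-1,"tz":0,"roll":0},{"tx":-36,"ty":-1,"tz":0,"roll":0},{"tx":-36,"ty":-1,"tz":0,"roll":0},{"tx":-36,"ty":-1,"tz":0,"roll":0},{"tx":-22,"ty":0,"tz":0,"roll":0}]'
cat >> h.py <<'E'
def jars(n="top"):
    im,P,ray,c=grab(n); z=P[...,2]
    m=((z>.044)&(z<.064)&(P[...,0]>.3)&(P[...,0]<.6)&(P[...,1]<.2)&(P[...,1]>-.42)).astype(np.uint8)
    m=cv2.morphologyEx(m,cv2.MORPH_OPEN,np.ones((5,5),np.uint8))
    k,l,s,_=cv2.connectedComponentsWithStats(m)
    for i in range(1,k):
        if s[i,4]>40:
            q=(P[l==i]*1000).astype(np.float32); e,r=cv2.minEnclosingCircle(q[:,:2]); print(n,np.round(e,1),"r",round(r,1),"z",np.median(q[:,2]))
E
python3 -c "
from h import *
print(np.round(tool(),4)); jars('top'); jars('wrist')"
```

```text
t: 2.82
tool_pos: [0.4491, 0.2999, 0.317]
tool_rot: [-2.091, -2.345, -0.0]
contact_force: [0.6, 0.5, 1.1]
opening: 0.0852
grip_force: 0.0
t: 3.82
tool_pos: [0.4393, -0.085, 0.3175]
tool_rot: [2.222, 2.219, -0.0]
contact_force: [0.9, 1.5, 0.1]
opening: 0.0849
grip_force: 0.0
[[ 1.200e-03  1.000e+00  6.000e-04  4.393e-01]
 [ 1.000e+00 -1.200e-03 -8.000e-04 -8.500e-02]
 [-8.000e-04  6.000e-04 -1.000e+00  3.175e-01]
 [ 0.000e+00  0.000e+00  0.000e+00  1.000e+00]]Traceback (most recent call last):
  File "<string>", line 3, in <module>
    print(np.round(tool(),4)); jars('top'); jars('wrist')
                                            ~~~~^^^^^^^^^
  File "h.py", line 23, in jars
    q=(P[l==i]*1000).astype(np.float32); e,r=cv2.minEnclosingCircle(q[:,:2]); print(n,np.round(e,1),"r",round(r,1),"z",np.median(q[:,2]))
                                             ~~~~~~~~~~~~~~~~~~~~~~^^^^^^^^^
cv2.error: OpenCV(4.12.0) /io/opencv/modules/imgproc/src/shapedescr.cpp:201: error: (-215:Assertion failed) count >= 0 && (depth == CV_32F || depth == CV_32S) in function 'minEnclosingCircle'
```

```bash
sed -i 's/minEnclosingCircle(q\[:,:2\])/minEnclosingCircle(q[:,:2].copy())/' h.py
python3 -c "
from h import *
jars('wrist')"
python3 -m handwheel '[{"tx":0,"ty":0,"tz":36,"roll":0},{"tx":0,"ty":0,"tz":36,"roll":0},{"tx":0,"ty":0,"tz":36,"roll":0},{"tx":0,"ty":0,"tz":36,"roll":0},{"tx":0,"ty":0,"tz":36,"roll":0},{"tx":0,"ty":0,"tz":36,"roll":0},{"tx":0,"ty":0,"tz":30,"roll":0},{"tx":0,"ty":0,"tz":25,"roll":0},{"tx":0,"ty":0,"tz":18,"roll":0},{"tx":0,"ty":0,"tz":15,"roll":0},{"tx":0,"ty":0,"tz":0,"roll":0}]'
python3 -m handwheel '[{"tx":0,"ty":0,"tz":0,"roll":0},{"tx":0,"ty":0,"tz":0,"roll":0},{"tx":0,"ty":0,"tz":0,"roll":0},{"tx":0,"ty":0,"tz":0,"roll":0},{"tx":0,"ty":0,"tz":0,"roll":0},{"tx":0,"ty":0,"tz":0,"roll":0},{"tx":0,"ty":0,"tz":0,"roll":0},{"tx":0,"ty":0,"tz":0,"roll":0}]' 40 40
```

```text
wrist [451.7  94.4] r 30.0 z 52.250004
wrist [429.1  -5.6] r 29.9 z 52.25318
wrist [439.8 -84.9] r 30.1 z 52.225655
wrist [ 530.7 -287.6] r 123.2 z 52.14311
t: 4.88
tool_pos: [0.437, -0.0805, 0.01]
tool_rot: [-2.215, -2.219, 0.004]
contact_force: [-0.3, 0.1, -0.5]
opening: 0.0847
grip_force: 0.0
t: 5.55
tool_pos: [0.4411, -0.0835, 0.015]
tool_rot: [2.222, 2.218, 0.004]
contact_force: [-0.4, 3.1, 6.4]
opening: 0.0594
grip_force: 43.7
```

```bash
python3 -m handwheel '[{"tx":0,"ty":0,"tz":-30,"roll":0},{"tx":0,"ty":0,"tz":-30,"roll":0},{"tx":0,"ty":0,"tz":-30,"roll":0},{"tx":-35,"ty":-3,"tz":0,"roll":0},{"tx":-35,"ty":-3,"tz":0,"roll":0},{"tx":-35,"ty":-3,"tz":0,"roll":0},{"tx":-35,"ty":-3,"tz":0,"roll":0},{"tx":-35,"ty":-3,"tz":0,"roll":0},{"tx":-35,"ty":-3,"tz":0,"roll":0},{"tx":-35,"ty":-3,"tz":0,"roll":0},{"tx":-35,"ty":-3,"tz":0,"roll":0},{"tx":-22,"ty":-1,"tz":0,"roll":0}]'
python3 -m handwheel '[{"tx":0,"ty":0,"tz":0,"roll":0},{"tx":0,"ty":0,"tz":25,"roll":0},{"tx":0,"ty":0,"tz":25,"roll":0},{"tx":0,"ty":0,"tz":20,"roll":0},{"tx":0,"ty":0,"tz":14,"roll":0},{"tx":0,"ty":0,"tz":0,"roll":0},{"tx":0,"ty":0,"tz":0,"roll":0}]'
```

```text
t: 6.55
tool_pos: [0.413, -0.3885, 0.103]
tool_rot: [2.225, 2.218, -0.002]
contact_force: [0.4, -0.6, -0.8]
opening: 0.0586
grip_force: 44.5
t: 7.13
tool_pos: [0.4136, -0.3843, 0.0183]
tool_rot: [-2.221, -2.219, -0.0]
contact_force: [0.3, 0.5, -2.3]
opening: 0.0587
grip_force: 46.5
```

```bash
python3 -m handwheel '[{"tx":0,"ty":0,"tz":2,"roll":0},{"tx":0,"ty":0,"tz":1,"roll":0},{"tx":0,"ty":0,"tz":0,"roll":0}]'
python3 -m handwheel '[{"tx":0,"ty":0,"tz":0,"roll":0},{"tx":0,"ty":0,"tz":0,"roll":0},{"tx":0,"ty":0,"tz":0,"roll":0},{"tx":0,"ty":0,"tz":0,"roll":0},{"tx":0,"ty":0,"tz":-10,"roll":0},{"tx":0,"ty":0,"tz":-25,"roll":0},{"tx":0,"ty":0,"tz":-30,"roll":0},{"tx":0,"ty":0,"tz":-35,"roll":0}]' 85
python3 -m handwheel '[{"tx":35,"ty":1,"tz":0,"roll":0},{"tx":35,"ty":1,"tz":0,"roll":0},{"tx":35,"ty":1,"tz":0,"roll":0},{"tx":35,"ty":1,"tz":0,"roll":0},{"tx":35,"ty":1,"tz":0,"roll":0},{"tx":35,"ty":1,"tz":0,"roll":0},{"tx":35,"ty":1,"tz":0,"roll":0},{"tx":35,"ty":1,"tz":0,"roll":0},{"tx":35,"ty":2,"tz":0,"roll":0},{"tx":35,"ty":2,"tz":0,"roll":0},{"tx":29,"ty":2,"tz":0,"roll":0},{"tx":0,"ty":0,"tz":0,"roll":0}]'
python3 -c "
from h import *
jars('wrist');jars('top')"
```

```text
t: 7.38
tool_pos: [0.4143, -0.3853, 0.0165]
tool_rot: [2.222, 2.22, -0.0]
contact_force: [-0.0, 0.7, -2.3]
opening: 0.0591
grip_force: 46.6
t: 8.05
tool_pos: [0.4134, -0.3844, 0.1164]
tool_rot: [-2.22, -2.218, -0.001]
contact_force: [0.1, -1.2, -0.7]
opening: 0.0854
grip_force: 0.0
t: 9.05
tool_pos: [0.4286, -0.0025, 0.1172]
tool_rot: [-2.216, -2.226, -0.003]
contact_force: [-0.4, -0.1, -0.4]
opening: 0.0851
grip_force: 0.0
wrist [452.1  94.9] r 30.1 z 52.32544
wrist [429.1  -5.6] r 30.0 z 52.2756
```

```bash
python3 -m handwheel '[{"tx":-3,"ty":0,"tz":35,"roll":0},{"tx":0,"ty":0,"tz":35,"roll":0},{"tx":0,"ty":0,"tz":22,"roll":0},{"tx":0,"ty":0,"tz":13,"roll":0},{"tx":0,"ty":0,"tz":0,"roll":0}]'
python3 -m handwheel '[{"tx":0,"ty":0,"tz":0,"roll":0},{"tx":0,"ty":0,"tz":0,"roll":0},{"tx":0,"ty":0,"tz":0,"roll":0},{"tx":0,"ty":0,"tz":0,"roll":0},{"tx":0,"ty":0,"tz":0,"roll":0},{"tx":0,"ty":0,"tz":0,"roll":0},{"tx":0,"ty":0,"tz":0,"roll":0},{"tx":0,"ty":0,"tz":0,"roll":0}]' 40 40
python3 -m handwheel '[{"tx":0,"ty":0,"tz":-30,"roll":0},{"tx":0,"ty":0,"tz":-30,"roll":0},{"tx":0,"ty":0,"tz":-30,"roll":0},{"tx":-35,"ty":-2,"tz":0,"roll":0},{"tx":-35,"ty":-2,"tz":0,"roll":0},{"tx":-35,"ty":-2,"tz":0,"roll":0},{"tx":-35,"ty":-2,"tz":0,"roll":0},{"tx":-35,"ty":-2,"tz":0,"roll":0},{"tx":-35,"ty":-1,"tz":0,"roll":0},{"tx":-35,"ty":-1,"tz":0,"roll":0},{"tx":-35,"ty":-1,"tz":0,"roll":0},{"tx":-15,"ty":0,"tz":0,"roll":0}]'
```

```text
t: 9.57
tool_pos: [0.4257, -0.0102, 0.0082]
tool_rot: [-2.221, -2.214, 0.006]
contact_force: [-0.7, 0.3, -0.0]
opening: 0.085
grip_force: 0.0
t: 10.23
tool_pos: [0.4303, -0.0102, 0.0132]
tool_rot: [2.22, 2.218, 0.002]
contact_force: [-0.8, -2.6, 6.2]
opening: 0.0586
grip_force: 43.7
t: 11.23
tool_pos: [0.4147, -0.3077, 0.1013]
tool_rot: [2.225, 2.217, -0.001]
contact_force: [0.0, 0.3, -1.6]
opening: 0.059
grip_force: 44.5
```

```bash
python3 -m handwheel '[{"tx":5,"ty":0,"tz":0,"roll":0},{"tx":0,"ty":0,"tz":30,"roll":0},{"tx":0,"ty":0,"tz":25,"roll":0},{"tx":0,"ty":0,"tz":20,"roll":0},{"tx":0,"ty":0,"tz":8,"roll":0},{"tx":0,"ty":0,"tz":3,"roll":0},{"tx":0,"ty":0,"tz":0,"roll":0}]'
python3 -m handwheel '[{"tx":0,"ty":0,"tz":0,"roll":0},{"tx":0,"ty":0,"tz":0,"roll":0},{"tx":0,"ty":0,"tz":0,"roll":0},{"tx":0,"ty":0,"tz":0,"roll":0},{"tx":0,"ty":0,"tz":-10,"roll":0},{"tx":0,"ty":0,"tz":-25,"roll":0},{"tx":0,"ty":0,"tz":-30,"roll":0},{"tx":0,"ty":0,"tz":-35,"roll":0}]' 85
python3 -m handwheel '[{"tx":36,"ty":3,"tz":0,"roll":0},{"tx":36,"ty":3,"tz":0,"roll":0},{"tx":36,"ty":3,"tz":0,"roll":0},{"tx":36,"ty":3,"tz":0,"roll":0},{"tx":36,"ty":3,"tz":0,"roll":0},{"tx":36,"ty":3,"tz":0,"roll":0},{"tx":36,"ty":4,"tz":0,"roll":0},{"tx":36,"ty":4,"tz":0,"roll":0},{"tx":36,"ty":4,"tz":0,"roll":0},{"tx":36,"ty":4,"tz":0,"roll":0},{"tx":36,"ty":3,"tz":0,"roll":0},{"tx":0,"ty":0,"tz":0,"roll":0}]'
python3 -c "
from h import *
jars('wrist');jars('top')"
```

```text
t: 11.82
tool_pos: [0.415, -0.2979, 0.016]
tool_rot: [-2.219, -2.219, -0.0]
contact_force: [-1.6, 1.0, 1.4]
opening: 0.0588
grip_force: 44.9
t: 12.48
tool_pos: [0.4143, -0.2984, 0.1154]
tool_rot: [-2.22, -2.218, -0.0]
contact_force: [-0.2, -0.9, -1.7]
opening: 0.0854
grip_force: 0.0
t: 13.48
tool_pos: [0.4528, 0.1015, 0.1164]
tool_rot: [-2.215, -2.227, -0.004]
contact_force: [0.8, -0.2, -0.4]
opening: 0.0852
grip_force: 0.0
wrist [451.8  95.3] r 30.0 z 52.274216
top [ 427.7 -285.9] r 16.7 z 55.49347
```

```bash
python3 -m handwheel '[{"tx":-4,"ty":0,"tz":35,"roll":0},{"tx":0,"ty":0,"tz":35,"roll":0},{"tx":0,"ty":0,"tz":22,"roll":0},{"tx":0,"ty":0,"tz":11,"roll":0},{"tx":0,"ty":0,"tz":0,"roll":0}]'
python3 -m handwheel '[{"tx":0,"ty":0,"tz":0,"roll":0},{"tx":0,"ty":0,"tz":0,"roll":0},{"tx":0,"ty":0,"tz":0,"roll":0},{"tx":0,"ty":0,"tz":0,"roll":0},{"tx":0,"ty":0,"tz":0,"roll":0},{"tx":0,"ty":0,"tz":0,"roll":0},{"tx":0,"ty":0,"tz":0,"roll":0},{"tx":0,"ty":0,"tz":0,"roll":0}]' 40 40
python3 -m handwheel '[{"tx":0,"ty":0,"tz":-30,"roll":0},{"tx":0,"ty":0,"tz":-30,"roll":0},{"tx":0,"ty":0,"tz":-30,"roll":0},{"tx":-35,"ty":-4,"tz":0,"roll":0},{"tx":-35,"ty":-4,"tz":0,"roll":0},{"tx":-35,"ty":-4,"tz":0,"roll":0},{"tx":-35,"ty":-4,"tz":0,"roll":0},{"tx":-35,"ty":-4,"tz":0,"roll":0},{"tx":-35,"ty":-4,"tz":0,"roll":0},{"tx":-35,"ty":-4,"tz":0,"roll":0},{"tx":-35,"ty":-4,"tz":0,"roll":0},{"tx":-33,"ty":-4,"tz":0,"roll":0}]'
```

```text
t: 14.0
tool_pos: [0.4504, 0.0913, 0.0097]
tool_rot: [-2.222, -2.215, 0.007]
contact_force: [-0.1, 1.3, -0.4]
opening: 0.0846
grip_force: 0.0
t: 14.67
tool_pos: [0.4546, 0.0923, 0.0146]
tool_rot: [2.22, 2.218, 0.003]
contact_force: [-2.0, -3.1, 8.1]
opening: 0.0589
grip_force: 43.7
t: 15.67
tool_pos: [0.416, -0.2223, 0.1027]
tool_rot: [2.222, 2.219, 0.0]
contact_force: [1.7, 0.3, -2.2]
opening: 0.059
grip_force: 44.8
```

```bash
python3 -m handwheel '[{"tx":0,"ty":0,"tz":0,"roll":0},{"tx":0,"ty":0,"tz":30,"roll":0},{"tx":0,"ty":0,"tz":20,"roll":0}]'
```

```text
t: 15.92
tool_pos: [0.4169, -0.2213, 0.0524]
tool_rot: [2.223, 2.217, 0.001]
contact_force: [-0.9, 0.2, -3.2]
opening: 0.0589
grip_force: 44.8
```

```bash
python3 -m handwheel '[{"tx":3,"ty":0,"tz":20,"roll":0},{"tx":0,"ty":0,"tz":13,"roll":0},{"tx":0,"ty":0,"tz":3,"roll":0},{"tx":0,"ty":0,"tz":0,"roll":0},{"tx":0,"ty":0,"tz":0,"roll":0}]'
python3 -m handwheel '[{"tx":0,"ty":0,"tz":0,"roll":0},{"tx":0,"ty":0,"tz":0,"roll":0},{"tx":0,"ty":0,"tz":0,"roll":0},{"tx":0,"ty":0,"tz":0,"roll":0},{"tx":0,"ty":0,"tz":-10,"roll":0},{"tx":0,"ty":0,"tz":-25,"roll":0},{"tx":0,"ty":0,"tz":-40,"roll":0},{"tx":0,"ty":0,"tz":-40,"roll":0},{"tx":0,"ty":0,"tz":-40,"roll":0},{"tx":0,"ty":0,"tz":-40,"roll":0},{"tx":0,"ty":0,"tz":-40,"roll":0},{"tx":0,"ty":0,"tz":-40,"roll":0}]' 85
python3 -m handwheel '[{"tx":0,"ty":0,"tz":-10,"roll":-0.121},{"tx":0,"ty":0,"tz":-10,"roll":-0.121},{"tx":0,"ty":0,"tz":-10,"roll":-0.121},{"tx":0,"ty":0,"tz":-10,"roll":-0.121},{"tx":0,"ty":0,"tz":-10,"roll":-0.121},{"tx":0,"ty":0,"tz":-10,"roll":-0.121},{"tx":0,"ty":0,"tz":-10,"roll":-0.121},{"tx":0,"ty":0,"tz":-10,"roll":-0.121},{"tx":0,"ty":0,"tz":-10,"roll":-0.121},{"tx":0,"ty":0,"tz":0,"roll":-0.121},{"tx":0,"ty":0,"tz":0,"roll":-0.121},{"tx":0,"ty":0,"tz":0,"roll":-0.121}]'
python3 -m handwheel '[{"tx":-30,"ty":20,"tz":0,"roll":-0.12},{"tx":-30,"ty":20,"tz":0,"roll":0},{"tx":-30,"ty":20,"tz":0,"roll":0},{"tx":-30,"ty":20,"tz":0,"roll":0},{"tx":-30,"ty":20,"tz":0,"roll":0},{"tx":-30,"ty":20,"tz":0,"roll":0},{"tx":-30,"ty":20,"tz":0,"roll":0},{"tx":-30,"ty":20,"tz":0,"roll":0},{"tx":-30,"ty":20,"tz":0,"roll":0},{"tx":-30,"ty":20,"tz":0,"roll":0},{"tx":0,"ty":0,"tz":0,"roll":0},{"tx":0,"ty":0,"tz":0,"roll":0}]'
python3 - <<'E'
from h import *
print(np.round(tool(),3)); im,P,ray,c=grab("wrist"); cv2.imwrite("pics/w4.png",im[:,:,::-1])
for n,lo,hi,a in (("bar",.2,.216,(.54,.71)),("tip",.217,.23,(.54,.62)),("post",.232,.25,(.68,.76)),("base",.005,.013,(.55,.8))):
    q=P[(P[...,2]>lo)&(P[...,2]<hi)&(P[...,0]>a[0])&(P[...,0]<a[1])&(abs(P[...,1])<.09)]
    if len(q)>5: print(n,len(q),cv2.minAreaRect((q[:,:2]*1000).astype(np.float32)),np.median(q[:,2]))
q=P[(P[...,2]>.204)&(P[...,2]<.215)&(P[...,0]>.59)&(P[...,0]<.705)&(abs(P[...,1]+.01)<.03)]*1000
for x in range(590,705,15):
    s=q[abs(q[:,0]-x)<5]
    if len(s)>4: print(x,len(s),s[:,1].min(),s[:,1].max())
E
```

```text
t: 16.33
tool_pos: [0.4167, -0.2171, 0.0165]
tool_rot: [2.222, 2.22, 0.0]
contact_force: [0.3, -0.5, -2.5]
opening: 0.0589
grip_force: 46.1
t: 17.33
tool_pos: [0.416, -0.2171, 0.2944]
tool_rot: [2.221, 2.219, 0.0]
contact_force: [1.4, -0.7, 0.6]
opening: 0.0848
grip_force: 0.0
t: 18.33
tool_pos: [0.4162, -0.2173, 0.3825]
tool_rot: [0.179, 3.135, -0.001]
contact_force: [0.7, -0.2, -0.2]
opening: 0.0851
grip_force: 0.0
t: 19.33
tool_pos: [0.7193, -0.0198, 0.3799]
tool_rot: [0.003, -3.139, -0.0]
contact_force: [0.8, 0.0, 1.1]
opening: 0.0847
grip_force: 0.0
[[-1.    -0.002 -0.003  0.719]
 [-0.002  1.     0.    -0.02 ]
 [ 0.003  0.    -1.     0.38 ]
 [ 0.     0.     0.     1.   ]]
bar 1852 ((649.5525512695312, -11.104869842529297), (120.97411346435547, 14.587817192077637), 1.262460708618164) 0.2097236466718028
tip 94 ((587.0144653320312, -12.596234321594238), (5.880675315856934, 12.752958297729492), 0.05770678073167801) 0.22118021087337014
post 411 ((721.62353515625, -8.65550422668457), (18.127391815185547, 18.200292587280273), 0.8049837350845337) 0.24124118896573776
base 4566 ((693.5606079101562, 0.027191162109375), (163.10543823242188, 177.2908477783203), 0.7603701949119568) 0.00770255960388927
590 71 -18.95681038146101 -6.670139782542852
605 159 -18.930856145605997 -4.7352357813772015
620 159 -18.88962150407278 -4.67042246914154
635 160 -17.90839905345843 -4.5580210130670755
650 153 -17.864748969529366 -4.443014771768046
665 141 -17.808206221421806 -3.383164728414684
680 149 -16.809012161290127 -3.1513022974369136
695 148 -16.752502341599772 -2.98358438924717
```

View pics/w4.png

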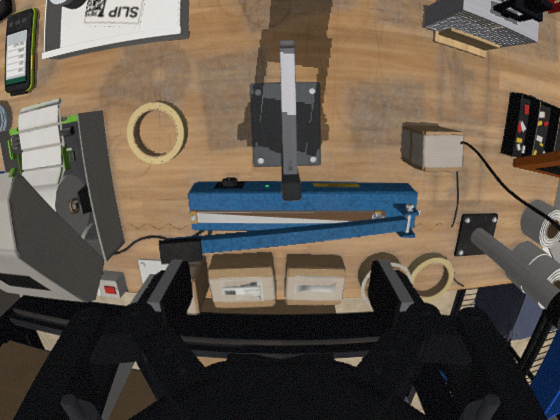

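```bash
python3 -m handwheel '[{"tx":20,"ty":27,"tz":0,"roll":0},{"tx":20,"ty":27,"tz":0,"roll":0},{"tx":20,"ty":27,"tz":0,"roll":0},{"tx":20,"ty":27,"tz":0,"roll":0},{"tx":20,"ty":27,"tz":0,"roll":0},{"tx":20,"ty":27,"tz":0,"roll":0},{"tx":20,"ty":27,"tz":0,"roll":0},{"tx":20,"ty":27,"tz":0,"roll":0},{"tx":20,"ty":27,"tz":0,"roll":0},{"tx":20,"ty":27,"tz":0,"roll":0},{"tx":20,"ty":27,"tz":0,"roll":0},{"tx":7,"ty":12,"tz":0,"roll":0}]' 65 60
python3 -m handwheel '[{"tx":0,"ty":0,"tz":30,"roll":0.064},{"tx":0,"ty":0,"tz":30,"roll":0.064},{"tx":0,"ty":0,"tz":30,"roll":0},{"tx":0,"ty":0,"tz":0,"roll":0},{"tx":0,"ty":0,"tz":0,"roll":0}]'
python3 -c "
from h import *
print(np.round(tool(),4))"
```

```text
t: 20.38
tool_pos: [0.4887, 0.2892, 0.3833]
tool_rot: [-0.003, 3.14, 0.003]
contact_force: [0.8, -0.4, -0.3]
opening: 0.0653
grip_force: 0.0
t: 20.8
tool_pos: [0.4907, 0.2865, 0.2903]
tool_rot: [-0.202, -3.133, 0.003]
contact_force: [0.5, -0.2, 0.6]
opening: 0.065
grip_force: 0.0
[[-0.9917  0.1285 -0.0026  0.4907]
 [ 0.1285  0.9917 -0.0015  0.2865]
 [ 0.0024 -0.0018 -1.      0.2903]
 [ 0.      0.      0.      1.    ]]
```

```bash
python3 -m handwheel '[{"tx":-1,"ty":3,"tz":25,"roll":0},{"tx":0,"ty":0,"tz":25,"roll":0},{"tx":0,"ty":0,"tz":20,"roll":0},{"tx":0,"ty":0,"tz":12,"roll":0},{"tx":0,"ty":0,"tz":8,"roll":0},{"tx":0,"ty":0,"tz":0,"roll":0},{"tx":0,"ty":0,"tz":0,"roll":0}]'
python3 -m handwheel '[{"tx":0,"ty":0,"tz":0,"roll":0},{"tx":0,"ty":0,"tz":0,"roll":0},{"tx":0,"ty":0,"tz":0,"roll":0},{"tx":0,"ty":0,"tz":0,"roll":0},{"tx":0,"ty":0,"tz":0,"roll":0},{"tx":0,"ty":0,"tz":0,"roll":0},{"tx":0,"ty":0,"tz":0,"roll":0},{"tx":0,"ty":0,"tz":0,"roll":0},{"tx":0,"ty":0,"tz":0,"roll":0}]' 10 60
```

```text
t: 21.38
tool_pos: [0.4938, 0.2908, 0.2031]
tool_rot: [0.201, 3.133, 0.002]
contact_force: [-0.1, -0.2, 0.4]
opening: 0.0652
grip_force: 0.0
t: 22.13
tool_pos: [0.4935, 0.2906, 0.2025]
tool_rot: [0.201, 3.133, 0.0]
contact_force: [0.2, -1.4, 5.5]
opening: 0.0226
grip_force: 59.6
```

```bash
python3 -m handwheel '[{"tx":0,"ty":0,"tz":-8,"roll":0},{"tx":0,"ty":0,"tz":-15,"roll":0},{"tx":0,"ty":0,"tz":-15,"roll":0},{"tx":0,"ty":0,"tz":-20,"roll":0},{"tx":0,"ty":0,"tz":-12,"roll":0},{"tx":0,"ty":0,"tz":-4,"roll":-0.076},{"tx":0,"ty":0,"tz":0,"roll":-0.076},{"tx":0,"ty":0,"tz":0,"roll":0}]'
python3 -m handwheel '[{"tx":-4,"ty":-20,"tz":0,"roll":0},{"tx":-4,"ty":-28,"tz":0,"roll":0},{"tx":-4,"ty":-30,"tz":0,"roll":0},{"tx":-4,"ty":-30,"tz":0,"roll":0},{"tx":-4,"ty":-30,"tz":0,"roll":0},{"tx":-4,"ty":-30,"tz":0,"roll":0},{"tx":-4,"ty":-30,"tz":0,"roll":0},{"tx":-4,"ty":-30,"tz":0,"roll":0},{"tx":-4,"ty":-30,"tz":0,"roll":0},{"tx":-4,"ty":-26,"tz":0,"roll":0},{"tx":-4,"ty":-15,"tz":0,"roll":0},{"tx":-1,"ty":-5,"tz":0,"roll":0}]'
python3 -m handwheel '[{"tx":0,"ty":0,"tz":0,"roll":0},{"tx":0,"ty":0,"tz":0,"roll":0},{"tx":0,"ty":0,"tz":0,"roll":0}]'
python3 - <<'E'
from h import *
print(np.round(tool(),4))
im,P,ray,c=grab("side"); cv2.imwrite("pics/s5.png",cv2.resize(im[130:270,150:330,::-1],None,fx=4,fy=4,interpolation=cv2.INTER_CUBIC))
E
```

```text
t: 22.8
tool_pos: [0.4927, 0.2909, 0.2753]
tool_rot: [0.04, -3.141, -0.001]
contact_force: [0.8, 0.4, -1.7]
opening: 0.023
grip_force: 59.0
t: 23.8
tool_pos: [0.5451, -0.0142, 0.2743]
tool_rot: [0.031, -3.14, 0.0]
contact_force: [-0.2, 0.6, -1.5]
opening: 0.0228
grip_force: 59.3
t: 24.05
tool_pos: [0.5449, -0.011, 0.275]
tool_rot: [0.039, -3.141, -0.001]
contact_force: [-0.4, -0.5, -1.3]
opening: 0.0227
grip_force: 59.3
[[-9.997e-01 -2.490e-02 -6.000e-04  5.449e-01]
 [-2.490e-02  9.997e-01  7.000e-04 -1.100e-02]
 [ 6.000e-04  7.000e-04 -1.000e+00  2.750e-01]
 [ 0.000e+00  0.000e+00  0.000e+00  1.000e+00]]
```

View pics/s5.png

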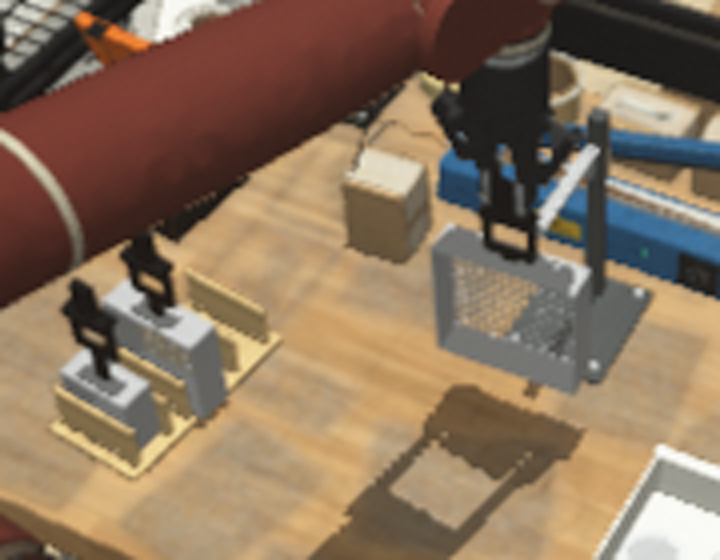

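```bash
python3 -m handwheel '[{"tx":0,"ty":-2,"tz":10,"roll":0},{"tx":0,"ty":0,"tz":12,"roll":0},{"tx":0,"ty":0,"tz":6,"roll":0},{"tx":0,"ty":0,"tz":0,"roll":0},{"tx":0,"ty":0,"tz":0,"roll":0}]'
python3 -m handwheel '[{"tx":-6,"ty":0,"tz":0,"roll":0},{"tx":-12,"ty":0,"tz":0,"roll":0},{"tx":-14,"ty":0,"tz":0,"roll":0},{"tx":-14,"ty":0,"tz":0,"roll":0},{"tx":-14,"ty":0,"tz":0,"roll":0},{"tx":-14,"ty":0,"tz":0,"roll":0}]'
```

```text
t: 24.52
tool_pos: [0.5446, -0.0138, 0.2459]
tool_rot: [0.038, -3.139, -0.001]
contact_force: [0.8, 0.2, -2.3]
opening: 0.0225
grip_force: 59.2
t: 25.02
tool_pos: [0.6207, -0.0124, 0.248]
tool_rot: [-0.038, 3.14, -0.0]
contact_force: [-0.2, 0.1, -1.5]
opening: 0.0227
grip_force: 59.3
```

```bash
python3 -m handwheel '[{"tx":-14,"ty":0,"tz":0,"roll":0},{"tx":-14,"ty":0,"tz":0,"roll":0},{"tx":-14,"ty":0,"tz":0,"roll":0},{"tx":-12,"ty":0,"tz":0,"roll":0},{"tx":-9,"ty":0,"tz":0,"roll":0},{"tx":-6,"ty":0,"tz":0,"roll":0},{"tx":0,"ty":0,"tz":0,"roll":0},{"tx":0,"ty":0,"tz":0,"roll":0}]'
python3 -m handwheel '[{"tx":0,"ty":0,"tz":8,"roll":0},{"tx":0,"ty":0,"tz":6,"roll":0},{"tx":0,"ty":0,"tz":4,"roll":0},{"tx":0,"ty":0,"tz":0,"roll":0},{"tx":0,"ty":0,"tz":0,"roll":0}]'
```

```text
t: 25.68
tool_pos: [0.6883, -0.0107, 0.2473]
tool_rot: [0.038, -3.141, -0.0]
contact_force: [0.3, 0.1, -1.9]
opening: 0.0228
grip_force: 59.3
t: 26.1
tool_pos: [0.6877, -0.0106, 0.2287]
tool_rot: [0.038, -3.14, -0.0]
contact_force: [0.3, -1.0, -1.5]
opening: 0.0226
grip_force: 59.3
```

```bash
python3 -m handwheel '[{"tx":0,"ty":0,"tz":1,"roll":0},{"tx":0,"ty":0,"tz":0.5,"roll":0},{"tx":0,"ty":0,"tz":0,"roll":0},{"tx":0,"ty":0,"tz":0,"roll":0}]'
```

```text
t: 26.43
tool_pos: [0.6883, -0.0107, 0.2279]
tool_rot: [-0.038, 3.141, -0.0]
contact_force: [0.4, 0.1, -0.8]
opening: 0.0228
grip_force: 59.3
```

```bash
python3 -m handwheel '[{"tx":0,"ty":0,"tz":0.7,"roll":0},{"tx":0,"ty":0,"tz":0,"roll":0},{"tx":0,"ty":0,"tz":0,"roll":0}]'
python3 -m handwheel '[{"tx":0,"ty":0,"tz":0,"roll":0},{"tx":0,"ty":0,"tz":0,"roll":0},{"tx":0,"ty":0,"tz":0,"roll":0},{"tx":0,"ty":0,"tz":0,"roll":0},{"tx":0,"ty":0,"tz":-10,"roll":0},{"tx":0,"ty":0,"tz":-25,"roll":0},{"tx":0,"ty":0,"tz":-35,"roll":0},{"tx":0,"ty":0,"tz":-35,"roll":0},{"tx":0,"ty":0,"tz":-35,"roll":0},{"tx":0,"ty":0,"tz":0,"roll":0}]' 65
python3 - <<'E'
from h import *
print(np.round(tool(),4))
def show(n):
    im,P,ray,c=grab(n)
    for a,lo,hi in(("tab",.245,.262),("pantop",.154,.170)):
        q=P[(P[...,2]>lo)&(P[...,2]<hi)&(P[...,0]>.58)&(P[...,0]<.709)&(abs(P[...,1])<.09)]
        if len(q)>5: print(n,a,len(q),cv2.minAreaRect((q[:,:2]*1000).astype(np.float32)),np.median(q[:,2]))
show("wrist");show("top")
E
```

```text
t: 26.68
tool_pos: [0.6882, -0.0107, 0.2271]
tool_rot: [-0.038, 3.141, -0.0]
contact_force: [-0.1, 0.3, -0.8]
opening: 0.0225
grip_force: 59.3
t: 27.52
tool_pos: [0.6905, -0.0109, 0.3791]
tool_rot: [-0.038, 3.125, -0.003]
contact_force: [-0.6, 0.5, 1.6]
opening: 0.0649
grip_force: 0.0
[[-0.9996 -0.0242  0.0162  0.6905]
 [-0.0243  0.9997 -0.002  -0.0109]
 [-0.0162 -0.0024 -0.9999  0.3791]
 [ 0.      0.      0.      1.    ]]
wrist tab 363 ((687.6860961914062, -9.251693725585938), (10.067846298217773, 24.113567352294922), 2.0427350997924805) 0.2533681637349075
wrist pantop 2775 ((687.7107543945312, -9.883819580078125), (36.59375, 140.6460418701172), 2.273388624191284) 0.1627165762053736
top pantop 27 ((690.9375, -67.64881134033203), (16.656618118286133, 34.44782257080078), 86.28253173828125) 0.16278658617061037
```

```bash
python3 -m handwheel '[{"tx":22,"ty":27,"tz":0,"roll":0},{"tx":22,"ty":27,"tz":0,"roll":0},{"tx":22,"ty":27,"tz":0,"roll":0},{"tx":22,"ty":27,"tz":0,"roll":0},{"tx":22,"ty":27,"tz":0,"roll":0},{"tx":22,"ty":27,"tz":0,"roll":0},{"tx":22,"ty":27,"tz":0,"roll":0},{"tx":22,"ty":27,"tz":0,"roll":0},{"tx":22,"ty":27,"tz":0,"roll":0},{"tx":22,"ty":27,"tz":0,"roll":0},{"tx":22,"ty":27,"tz":0,"roll":0},{"tx":18,"ty":18,"tz":0,"roll":0}]' 65 60
python3 -m handwheel '[{"tx":0,"ty":0,"tz":30,"roll":0.076},{"tx":0,"ty":0,"tz":30,"roll":0.076},{"tx":0,"ty":0,"tz":30,"roll":0},{"tx":0,"ty":0,"tz":0,"roll":0},{"tx":0,"ty":0,"tz":0,"roll":0}]'
python3 -c "
from h import *
T=tool();print(np.round(T,4)); print('tool shift mm',T[:3,:3].T@(np.array([.4232,.298,.1875])-T[:3,3])*1000)"
```

```text
t: 28.62
tool_pos: [0.4184, 0.2995, 0.3654]
tool_rot: [0.04, -3.139, 0.001]
contact_force: [0.0, 0.9, 0.0]
opening: 0.0648
grip_force: 0.0
t: 29.03
tool_pos: [0.4192, 0.2972, 0.2742]
tool_rot: [-0.2, -3.13, 0.005]
contact_force: [0.5, 0.4, -0.5]
opening: 0.0652
grip_force: 0.0
[[-0.9919  0.1271 -0.0056  0.4192]
 [ 0.1271  0.9919 -0.0029  0.2972]
 [ 0.0051 -0.0036 -1.      0.2742]
 [ 0.      0.      0.      1.    ]]
tool shift mm [-4.34064316  1.57461215 86.67845031]
```

```bash
python3 -m handwheel '[{"tx":-3,"ty":1.5,"tz":25,"roll":0},{"tx":-1,"ty":0,"tz":25,"roll":0},{"tx":0,"ty":0,"tz":20,"roll":0},{"tx":0,"ty":0,"tz":11,"roll":0},{"tx":0,"ty":0,"tz":6,"roll":0},{"tx":0,"ty":0,"tz":0,"roll":0},{"tx":0,"ty":0,"tz":0,"roll":0}]'
python3 -m handwheel '[{"tx":0,"ty":0,"tz":0,"roll":0},{"tx":0,"ty":0,"tz":0,"roll":0},{"tx":0,"ty":0,"tz":0,"roll":0},{"tx":0,"ty":0,"tz":0,"roll":0},{"tx":0,"ty":0,"tz":0,"roll":0},{"tx":0,"ty":0,"tz":0,"roll":0},{"tx":0,"ty":0,"tz":0,"roll":0},{"tx":0,"ty":0,"tz":0,"roll":0},{"tx":0,"ty":0,"tz":0,"roll":0}]' 10 60
```

```text
t: 29.62
tool_pos: [0.4257, 0.2993, 0.1918]
tool_rot: [0.201, 3.133, 0.002]
contact_force: [0.3, 0.5, 0.7]
opening: 0.0651
grip_force: 0.0
t: 30.37
tool_pos: [0.4254, 0.299, 0.1913]
tool_rot: [0.2, 3.133, 0.001]
contact_force: [-0.4, -1.7, 4.7]
opening: 0.0225
grip_force: 59.5
```

```bash
python3 -m handwheel '[{"tx":0,"ty":0,"tz":-8,"roll":0},{"tx":0,"ty":0,"tz":-16,"roll":0},{"tx":0,"ty":0,"tz":-20,"roll":0},{"tx":0,"ty":0,"tz":-22,"roll":0},{"tx":0,"ty":0,"tz":-16,"roll":0},{"tx":0,"ty":0,"tz":-6,"roll":-0.076},{"tx":0,"ty":0,"tz":0,"roll":-0.076},{"tx":0,"ty":0,"tz":0,"roll":0}]'
python3 -m handwheel '[{"tx":-6,"ty":-20,"tz":0,"roll":0},{"tx":-10,"ty":-28,"tz":0,"roll":0},{"tx":-11,"ty":-30,"tz":0,"roll":0},{"tx":-11,"ty":-31,"tz":0,"roll":0},{"tx":-11,"ty":-31,"tz":0,"roll":0},{"tx":-11,"ty":-31,"tz":0,"roll":0},{"tx":-11,"ty":-31,"tz":0,"roll":0},{"tx":-11,"ty":-31,"tz":0,"roll":0},{"tx":-11,"ty":-31,"tz":0,"roll":0},{"tx":-9,"ty":-26,"tz":0,"roll":0},{"tx":-7,"ty":-17,"tz":0,"roll":0},{"tx":-3,"ty":-7,"tz":0,"roll":0}]'
python3 -m handwheel '[{"tx":0,"ty":0,"tz":0,"roll":0},{"tx":0,"ty":0,"tz":10,"roll":0},{"tx":0,"ty":0,"tz":12,"roll":0},{"tx":0,"ty":0,"tz":4,"roll":0},{"tx":0,"ty":0,"tz":0,"roll":0},{"tx":0,"ty":0,"tz":0,"roll":0}]'
python3 -c "
from h import *
T=tool();print(np.round(T,4)); print('tool shift mm',T[:3,:3].T@(np.array([.6647,-.0100,.2508])-T[:3,3])*1000)"
```

```text
t: 31.03
tool_pos: [0.4246, 0.2991, 0.2783]
tool_rot: [0.04, -3.141, -0.001]
contact_force: [-0.1, 0.3, -1.7]
opening: 0.0224
grip_force: 59.0
t: 32.03
tool_pos: [0.5444, -0.0144, 0.2767]
tool_rot: [0.031, -3.139, -0.0]
contact_force: [0.2, 0.7, -1.7]
opening: 0.0228
grip_force: 59.2
t: 32.53
tool_pos: [0.5437, -0.0114, 0.2511]
tool_rot: [0.04, -3.14, -0.001]
contact_force: [0.0, 1.4, -1.8]
opening: 0.0222
grip_force: 59.1
[[-9.997e-01 -2.530e-02 -1.700e-03  5.437e-01]
 [-2.530e-02  9.997e-01  4.000e-04 -1.140e-02]
 [ 1.700e-03  4.000e-04 -1.000e+00  2.511e-01]
 [ 0.000e+00  0.000e+00  0.000e+00  1.000e+00]]
tool shift mm [-1.20967054e+02 -1.69903335e+00  8.12066550e-02]
```

```bash
python3 -m handwheel '[{"tx":-6,"ty":-1.5,"tz":0,"roll":0},{"tx":-12,"ty":0,"tz":0,"roll":0},{"tx":-14,"ty":0,"tz":0,"roll":0},{"tx":-14,"ty":0,"tz":0,"roll":0},{"tx":-14,"ty":0,"tz":0,"roll":0},{"tx":-14,"ty":0,"tz":0,"roll":0},{"tx":-14,"ty":0,"tz":0,"roll":0},{"tx":-10,"ty":0,"tz":0,"roll":0},{"tx":-5,"ty":0,"tz":0,"roll":0},{"tx":0,"ty":0,"tz":0,"roll":0},{"tx":0,"ty":0,"tz":0,"roll":0}]'
python3 -m handwheel '[{"tx":0,"ty":0,"tz":8,"roll":0},{"tx":0,"ty":0,"tz":6,"roll":0},{"tx":0,"ty":0,"tz":4,"roll":0},{"tx":0,"ty":0,"tz":0,"roll":0},{"tx":0,"ty":0,"tz":0,"roll":0},{"tx":0,"ty":0,"tz":0,"roll":0}]'
```

```text
t: 33.45
tool_pos: [0.6474, -0.0112, 0.2521]
tool_rot: [0.038, -3.141, 0.0]
contact_force: [0.0, 0.8, -1.2]
opening: 0.0225
grip_force: 59.2
t: 33.95
tool_pos: [0.6473, -0.0113, 0.2341]
tool_rot: [-0.038, 3.141, -0.0]
contact_force: [-0.4, 0.1, -1.1]
opening: 0.0225
grip_force: 59.2
```

```bash
python3 -m handwheel '[{"tx":0,"ty":0,"tz":1.5,"roll":0},{"tx":-3,"ty":0,"tz":0,"roll":0},{"tx":-4,"ty":0,"tz":0,"roll":0},{"tx":-4,"ty":0,"tz":0,"roll":0},{"tx":-4,"ty":0,"tz":0,"roll":0},{"tx":-2,"ty":0,"tz":0,"roll":0},{"tx":0,"ty":0,"tz":0,"roll":0},{"tx":0,"ty":0,"tz":0,"roll":0}]'
python3 -m handwheel '[{"tx":0,"ty":0,"tz":1,"roll":0},{"tx":0,"ty":0,"tz":0.5,"roll":0},{"tx":0,"ty":0,"tz":0,"roll":0},{"tx":0,"ty":0,"tz":0,"roll":0}]'
```

```text
t: 34.62
tool_pos: [0.6645, -0.0109, 0.2325]
tool_rot: [0.038, -3.141, 0.0]
contact_force: [0.3, 0.1, -1.6]
opening: 0.0226
grip_force: 59.2
t: 34.95
tool_pos: [0.6643, -0.0108, 0.2311]
tool_rot: [0.038, -3.141, -0.0]
contact_force: [0.6, -0.0, -1.2]
opening: 0.0221
grip_force: 59.3
```

```bash
python3 -m handwheel '[{"tx":0,"ty":0,"tz":0.8,"roll":0},{"tx":0,"ty":0,"tz":0,"roll":0},{"tx":0,"ty":0,"tz":0,"roll":0}]'
python3 -m handwheel '[{"tx":0,"ty":0,"tz":0,"roll":0},{"tx":0,"ty":0,"tz":0,"roll":0},{"tx":0,"ty":0,"tz":0,"roll":0},{"tx":0,"ty":0,"tz":0,"roll":0},{"tx":0,"ty":0,"tz":-10,"roll":0},{"tx":0,"ty":0,"tz":-25,"roll":0},{"tx":0,"ty":0,"tz":-35,"roll":0},{"tx":0,"ty":0,"tz":-35,"roll":0},{"tx":0,"ty":0,"tz":-35,"roll":0},{"tx":0,"ty":0,"tz":0,"roll":0},{"tx":0,"ty":0,"tz":0,"roll":0}]' 65
cat >> h.py <<'E'
def hung(n="wrist"):
    im,P,ray,c=grab(n); cv2.imwrite(f"pics/hung_{ctrl.get_obs()['t']:.1f}.png",im[:,:,::-1])
    for a,lo,hi in(("tabs",.245,.262),("Lpan",.156,.169),("Mpan",.142,.154),("Span",.127,.139)):
        m=((P[...,2]>lo)&(P[...,2]<hi)&(P[...,0]>.58)&(P[...,0]<.709)&(abs(P[...,1])<.09)).astype(np.uint8)
        k,l,s,_=cv2.connectedComponentsWithStats(m)
        for i in range(1,k):
            if s[i,4]>25: q=P[l==i]; print(n,a,s[i,4],[np.round(v,1) for v in cv2.minAreaRect((q[:,:2]*1000).astype(np.float32))],np.median(q[:,2]))
E
python3 -c "
from h import *
print(np.round(tool(),4)); hung()"
```

```text
t: 35.2
tool_pos: [0.6644, -0.0109, 0.2309]
tool_rot: [-0.038, 3.141, -0.0]
contact_force: [-1.4, 0.6, 0.8]
opening: 0.0226
grip_force: 59.5
t: 36.12
tool_pos: [0.6655, -0.011, 0.3756]
tool_rot: [-0.038, 3.133, -0.002]
contact_force: [0.5, 0.5, -0.4]
opening: 0.0652
grip_force: 0.0
[[-0.9997 -0.0242  0.008   0.6655]
 [-0.0242  0.9997 -0.0011 -0.011 ]
 [-0.008  -0.0012 -1.      0.3756]
 [ 0.      0.      0.      1.    ]]
wrist tabs 366 [array([662.4, -10.1]), array([ 9.7, 23.9]), np.float64(2.4)] 0.25337339853574437
wrist tabs 349 [array([687.2,  -9.9]), array([10.1, 23.9]), np.float64(1.3)] 0.2533832920102898
wrist Lpan 1097 [array([685.8,  39. ]), array([36.5, 42.5]), np.float64(1.8)] 0.1626987469848608
wrist Lpan 1078 [array([689.4, -58.4]), array([36.7, 43.1]), np.float64(1.8)] 0.1627179227680891
wrist Mpan 817 [array([659.5, -43.1]), array([28.6, 45.3]), np.float64(1.8)] 0.14794119493068808
wrist Mpan 812 [array([657.3,  21.1]), array([27.9, 46.6]), np.float64(1.5)] 0.14747714404537537
```

```bash
python3 -m handwheel '[{"tx":21,"ty":28,"tz":0,"roll":0},{"tx":21,"ty":28,"tz":0,"roll":0},{"tx":21,"ty":28,"tz":0,"roll":0},{"tx":21,"ty":28,"tz":0,"roll":0},{"tx":21,"ty":28,"tz":0,"roll":0},{"tx":21,"ty":28,"tz":0,"roll":0},{"tx":21,"ty":28,"tz":0,"roll":0},{"tx":21,"ty":28,"tz":0,"roll":0},{"tx":21,"ty":28,"tz":0,"roll":0},{"tx":21,"ty":28,"tz":0,"roll":0},{"tx":21,"ty":28,"tz":0,"roll":0},{"tx":17,"ty":18,"tz":0,"roll":0}]' 65 60
python3 -m handwheel '[{"tx":0,"ty":0,"tz":0,"roll":0.076},{"tx":0,"ty":0,"tz":0,"roll":0.076},{"tx":0,"ty":0,"tz":0,"roll":0},{"tx":0,"ty":0,"tz":0,"roll":0}]'
python3 - <<'E'
from h import *
T=tool(); print(np.round(T,4)); im,P,ray,c=grab("wrist")
for lo,hi in((.188,.206),(.158,.170),(.072,.084)):
    q=P[(P[...,2]>lo)&(P[...,2]<hi)&(P[...,0]>.31)&(P[...,0]<.41)&(abs(P[...,1]-.3)<.08)]
    if len(q)>5: print(len(q),cv2.minAreaRect((q[:,:2]*1000).astype(np.float32)),np.median(q[:,2]))
E
```

```text
t: 37.17
tool_pos: [0.4063, 0.3106, 0.3681]
tool_rot: [0.041, -3.138, 0.002]
contact_force: [0.1, 0.5, 0.0]
opening: 0.0654
grip_force: 0.0
t: 37.5
tool_pos: [0.4081, 0.3089, 0.3686]
tool_rot: [-0.197, -3.133, 0.002]
contact_force: [0.3, -0.1, -1.1]
opening: 0.065
grip_force: 0.0
[[-0.9921  0.1254 -0.0025  0.4081]
 [ 0.1254  0.9921 -0.0014  0.3089]
 [ 0.0023 -0.0017 -1.      0.3686]
 [ 0.      0.      0.      1.    ]]
286 ((354.5798645019531, 314.5948791503906), (23.138864517211914, 10.636778831481934), 82.97183990478516) 0.19829916588112023
583 ((354.50146484375, 314.3994140625), (49.26587677001953, 19.43585205078125), 83.35082244873047) 0.16471037066721655
745 ((355.05999755859375, 314.4910583496094), (80.87139892578125, 35.242286682128906), 82.97834777832031) 0.07770254786273051
```

```bash
python3 -m handwheel '[{"tx":27,"ty":-1,"tz":0,"roll":0},{"tx":27,"ty":0,"tz":20,"roll":0},{"tx":0,"ty":0,"tz":30,"roll":0},{"tx":0,"ty":0,"tz":30,"roll":0},{"tx":0,"ty":0,"tz":0,"roll":0},{"tx":0,"ty":0,"tz":0,"roll":0}]'
python3 -c "
from h import *
T=tool();print('tool shift mm',T[:3,:3].T@(np.array([.3546,.3145,.173])-T[:3,3])*1000)"
```

```text
t: 38.05
tool_pos: [0.3542, 0.3141, 0.2884]
tool_rot: [-0.2, -3.131, 0.004]
contact_force: [0.0, 0.5, -0.3]
opening: 0.0652
grip_force: 0.0
tool shift mm [ -0.78250699   0.77694723 115.36236408]
```

```bash
python3 -m handwheel '[{"tx":0,"ty":0,"tz":30,"roll":0},{"tx":0,"ty":0,"tz":30,"roll":0},{"tx":0,"ty":0,"tz":25,"roll":0},{"tx":0,"ty":0,"tz":20,"roll":0},{"tx":0,"ty":0,"tz":8,"roll":0},{"tx":0,"ty":0,"tz":3,"roll":0},{"tx":0,"ty":0,"tz":0,"roll":0},{"tx":0,"ty":0,"tz":0,"roll":0}]'
python3 -m handwheel '[{"tx":0,"ty":0,"tz":0,"roll":0},{"tx":0,"ty":0,"tz":0,"roll":0},{"tx":0,"ty":0,"tz":0,"roll":0},{"tx":0,"ty":0,"tz":0,"roll":0},{"tx":0,"ty":0,"tz":0,"roll":0},{"tx":0,"ty":0,"tz":0,"roll":0},{"tx":0,"ty":0,"tz":0,"roll":0},{"tx":0,"ty":0,"tz":0,"roll":0},{"tx":0,"ty":0,"tz":0,"roll":0}]' 10 60
```

```text
t: 38.72
tool_pos: [0.3562, 0.3156, 0.1767]
tool_rot: [0.201, 3.132, 0.003]
contact_force: [-0.8, -0.5, -0.2]
opening: 0.065
grip_force: 0.0
t: 39.47
tool_pos: [0.3554, 0.3151, 0.1754]
tool_rot: [0.201, 3.134, 0.001]
contact_force: [-0.4, -2.3, 5.5]
opening: 0.0226
grip_force: 59.4
```

```bash
python3 -m handwheel '[{"tx":0,"ty":0,"tz":-8,"roll":0},{"tx":0,"ty":0,"tz":-18,"roll":0},{"tx":0,"ty":0,"tz":-24,"roll":0},{"tx":0,"ty":0,"tz":-24,"roll":0},{"tx":0,"ty":0,"tz":-18,"roll":0},{"tx":0,"ty":0,"tz":-12,"roll":-0.076},{"tx":0,"ty":0,"tz":0,"roll":-0.076},{"tx":0,"ty":0,"tz":0,"roll":0},{"tx":-6,"ty":-11,"tz":0,"roll":0},{"tx":-11,"ty":-20,"tz":0,"roll":0},{"tx":-16,"ty":-29,"tz":0,"roll":0},{"tx":-16,"ty":-29,"tz":0,"roll":0}]'
python3 -m handwheel '[{"tx":-16,"ty":-29,"tz":0,"roll":0},{"tx":-16,"ty":-29,"tz":0,"roll":0},{"tx":-16,"ty":-29,"tz":0,"roll":0},{"tx":-16,"ty":-29,"tz":0,"roll":0},{"tx":-16,"ty":-29,"tz":0,"roll":0},{"tx":-16,"ty":-29,"tz":0,"roll":0},{"tx":-16,"ty":-29,"tz":0,"roll":0},{"tx":-12,"ty":-22,"tz":0,"roll":0},{"tx":-7,"ty":-13,"tz":0,"roll":0},{"tx":-2,"ty":-5,"tz":0,"roll":0},{"tx":0,"ty":0,"tz":0,"roll":0},{"tx":0,"ty":0,"tz":0,"roll":0}]'
python3 -c "
from h import *
T=tool();print(np.round(T,4)); print('tool shift mm',T[:3,:3].T@(np.array([.6200,-.0111,.250])-T[:3,3])*1000)"
```

```text
t: 40.47
tool_pos: [0.4055, 0.2264, 0.277]
tool_rot: [0.038, -3.139, 0.001]
contact_force: [1.3, 0.3, -0.1]
opening: 0.023
grip_force: 59.0
t: 41.47
tool_pos: [0.5443, -0.0116, 0.2778]
tool_rot: [0.038, -3.14, -0.002]
contact_force: [0.3, -0.4, -1.2]
opening: 0.0228
grip_force: 59.1
[[-0.9997 -0.0242 -0.0012  0.5443]
 [-0.0242  0.9997  0.001  -0.0116]
 [ 0.0012  0.001  -1.      0.2778]
 [ 0.      0.      0.      1.    ]]
tool shift mm [-75.69209671  -1.32057408  27.72838705]
```

```bash
python3 -m handwheel '[{"tx":0,"ty":-1,"tz":10,"roll":0},{"tx":0,"ty":0,"tz":12,"roll":0},{"tx":0,"ty":0,"tz":6,"roll":0},{"tx":0,"ty":0,"tz":0,"roll":0},{"tx":0,"ty":0,"tz":0,"roll":0}]'
python3 -m handwheel '[{"tx":-6,"ty":0,"tz":0,"roll":0},{"tx":-12,"ty":0,"tz":0,"roll":0},{"tx":-14,"ty":0,"tz":0,"roll":0},{"tx":-14,"ty":0,"tz":0,"roll":0},{"tx":-14,"ty":0,"tz":0,"roll":0},{"tx":-10,"ty":0,"tz":0,"roll":0},{"tx":-6,"ty":0,"tz":0,"roll":0},{"tx":0,"ty":0,"tz":0,"roll":0},{"tx":0,"ty":0,"tz":0,"roll":0}]'
python3 -m handwheel '[{"tx":0,"ty":0,"tz":8,"roll":0},{"tx":0,"ty":0,"tz":6,"roll":0},{"tx":0,"ty":0,"tz":4,"roll":0},{"tx":0,"ty":0,"tz":0,"roll":0},{"tx":0,"ty":0,"tz":0,"roll":0},{"tx":0,"ty":0,"tz":0,"roll":0}]'
```

```text
t: 41.88
tool_pos: [0.5442, -0.013, 0.249]
tool_rot: [0.039, -3.139, -0.001]
contact_force: [1.2, -0.4, -0.8]
opening: 0.0229
grip_force: 59.0
t: 42.63
tool_pos: [0.6209, -0.0117, 0.2503]
tool_rot: [0.038, -3.141, -0.0]
contact_force: [-0.2, 0.7, -0.9]
opening: 0.0228
grip_force: 59.1
t: 43.13
tool_pos: [0.6207, -0.0117, 0.2323]
tool_rot: [0.038, -3.141, -0.0]
contact_force: [0.6, 0.3, -1.4]
opening: 0.0225
grip_force: 59.1
```

```bash
python3 -m handwheel '[{"tx":0,"ty":0,"tz":1,"roll":0},{"tx":-3,"ty":0,"tz":0,"roll":0},{"tx":-4,"ty":0,"tz":0,"roll":0},{"tx":-4,"ty":0,"tz":0,"roll":0},{"tx":-4,"ty":0,"tz":0,"roll":0},{"tx":-2,"ty":0,"tz":0,"roll":0},{"tx":0,"ty":0,"tz":0,"roll":0},{"tx":0,"ty":0,"tz":0,"roll":0}]'
python3 -m handwheel '[{"tx":0,"ty":0,"tz":1,"roll":0},{"tx":0,"ty":0,"tz":0.7,"roll":0},{"tx":0,"ty":0,"tz":0,"roll":0},{"tx":0,"ty":0,"tz":0,"roll":0}]'
```

```text
t: 43.8
tool_pos: [0.638, -0.0113, 0.2312]
tool_rot: [0.038, -3.141, -0.0]
contact_force: [0.3, 0.8, -1.9]
opening: 0.0225
grip_force: 59.1
t: 44.13
tool_pos: [0.638, -0.0113, 0.2302]
tool_rot: [-0.038, 3.141, -0.0]
contact_force: [-1.6, -0.5, 1.2]
opening: 0.0223
grip_force: 59.4
```

Resting on the bar; release, retreat and check everything.

```bash
python3 -m handwheel '[{"tx":0,"ty":0,"tz":0,"roll":0},{"tx":0,"ty":0,"tz":0,"roll":0},{"tx":0,"ty":0,"tz":0,"roll":0},{"tx":0,"ty":0,"tz":0,"roll":0},{"tx":0,"ty":0,"tz":-10,"roll":0},{"tx":0,"ty":0,"tz":-25,"roll":0},{"tx":0,"ty":0,"tz":-35,"roll":0},{"tx":0,"ty":0,"tz":-35,"roll":0},{"tx":0,"ty":0,"tz":-35,"roll":0},{"tx":0,"ty":0,"tz":0,"roll":0},{"tx":0,"ty":0,"tz":0,"roll":0},{"tx":0,"ty":0,"tz":0,"roll":0}]' 65
python3 - <<'E'
from h import *
hung()
im,P,ray,c=grab("wrist"); z=P[...,2]
m=((z>.053)&(z<.062)&(P[...,1]<-.17)&(P[...,1]>-.42)&(P[...,0]>.3)&(P[...,0]<.53)).astype(np.uint8)
k,l,s,_=cv2.connectedComponentsWithStats(m)
for i in range(1,k):
    if s[i,4]>20: q=(P[l==i][:,:2]*1000).astype(np.float32); print("jar",cv2.minEnclosingCircle(q),np.median(P[l==i][:,2]))
im,P,ray,c=grab("side"); cv2.imwrite("pics/s6.png",cv2.resize(im[130:330,220:400,::-1],None,fx=3,fy=3,interpolation=cv2.INTER_CUBIC))
E
```

```text
t: 45.13
tool_pos: [0.6378, -0.0113, 0.37]
tool_rot: [-0.038, 3.141, -0.0]
contact_force: [0.5, 0.8, -0.9]
opening: 0.0652
grip_force: 0.0
wrist tabs 402 [array([637.3, -10.7]), array([10.2, 24.4]), np.float64(2.2)] 0.2532892845180622
wrist tabs 355 [array([662. , -10.4]), array([ 9.9, 22.7]), np.float64(1.0)] 0.2532349798309579
wrist tabs 340 [array([687.2,  -9.8]), array([10.2, 23.3]), np.float64(2.6)] 0.25321367116443805
wrist Lpan 1044 [array([686.2,  38.9]), array([36.7, 42.8]), np.float64(2.5)] 0.16274223581076042
wrist Lpan 1031 [array([689.2, -58.9]), array([36.3, 42. ]), np.float64(1.5)] 0.16274627308880318
wrist Mpan 501 [array([657.6,  31.4]), array([29.6, 25.9]), np.float64(2.1)] 0.14779852924650821
wrist Mpan 484 [array([660.5, -51.9]), array([29.1, 25.6]), np.float64(1.9)] 0.14771642998328843
wrist Span 479 [array([633.3, -35.5]), array([28.8, 28.7]), np.float64(5.6)] 0.1325792388759805
wrist Span 577 [array([632.3,  13.1]), array([28.1, 32.4]), np.float64(1.8)] 0.13286210906277024
jar ((416.3445739746094, -292.6640625), 29.963613510131836) 0.055225998567275
jar ((418.3946533203125, -213.982421875), 30.218839645385742) 0.05527867374655249
jar ((415.23541259765625, -387.3428955078125), 30.531553268432617) 0.05520196150908527
```

View pics/s6.png

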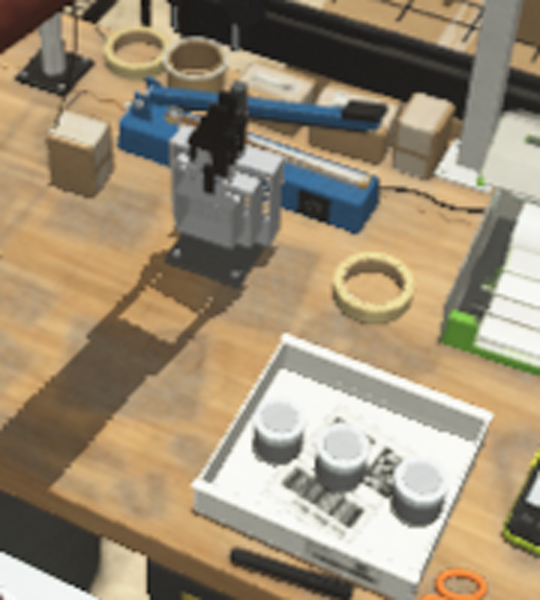

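The sieves hang nested at x = 637, 662 and 687 mm, and the three jars stand upright in the tray at (278,425), (342,450) and (418,487). I'm handing it in.

```bash
python3 -c "
from station import ctrl
print(ctrl.finish_job())"
```

```text
the job is handed in; nothing more can be done
None
```

The job is handed in at about 45 s: the large, medium and small sieves hang on the hook in that order, mesh sides to the post and each nested about 11 mm into the next larger, and all three jars stand upright in the tray.

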